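Charge the dental lab pressure pot and screw its lid on

ROBOT

A 7-joint arm with a two-finger parallel gripper is mounted at the origin on the work surface. World frame = base frame: x ahead of the robot, y to its left, z up, the work surface at z = 0. Lengths are in mm, angles in rad, forces in N, time in s.
With the tool pointing down it reaches from about 400 to 850 mm from the base axis. Payload 10.4 kg.
Tool frame: the origin (TCP) lies at the very end of the fingers, on their centre line; the grasp point (between the pads) lies r.grip_depth behind it (r.grip_depth is the distance from the TCP to the grasp point, in mm); z points along the fingers, y is the line along which they close (so a half turn about z gives the same grasp; the last joint's range is limited). The gripper opens to 87 mm and grips with 3 to 60 N. Pads are 19 mm wide; open, the fingers measure 117 mm over their backs; the gripper's body (75 mm by 190 mm) begins 51 mm behind the grasp point.
Start: joints at [-1.363, 0.332, -0.065, 1.46, 0.022, 1.35, -0.088], TCP at [142.958, 608.453, 222.576] pointing down, gripper open.
Joint ranges: [-2.6, 2.6], [-0.5, 2.12], [-1.47, 1.34], [0.16, 2.42], [-1.27, 4.41], [0.06, 2.06], [-2.6, 2.6]. Speed limits (rad/s): [2.22, 2.22, 2.79, 2.79, 3.14, 3.14, 3.14].

INTERFACE

Orientations are given as a unit quaternion [w, x, y, z].
In Python, from plant import get_state, capture, calibration, hand_in, nets, r gives the robot as it stands. The module is installed in compiled form; this text tells all that it offers.
- The arm moves only by the tool move_arm, never from a script. Its argument "series" is a list of rows, each an object of numbers: "grip": the gripper's target within -1 to 1 (fully open at 1, half-way at 0, shut at -1); "tx", "ty", "tz": the shift along the tool's x, y, z in cm; "turn": the turn about the tool's z in rad. A call has 1 to 20 rows; each row is the pose to reach, as a shift and turn from the pose commanded when the call began, along the tool's axes at that moment; what a row does not reach only later rows make up. A row lasts 1/10 s, in which the tool goes at most 50 mm and 8.59 degrees, less where a joint would pass 70% of its speed; a pose out of reach is approached as far as the arm can. A call with a gripper value outside its range is refused whole. The fingers move at their own pace and stop on an object; "newtons" is the grip in N (left out, the last holds). Time passes only in rows, so rows that repeat a pose let the fingers close. It gives the time, the measured TCP pose, the force, the opening and the grip force at its end, in the units of the state.
- get_state(): the state, without advancing time (a new reading comes with each control period).
- capture(name): name is "scene" or "top" or "wrist"; returns the picture (420x560x3 uint8, red, green, blue); there is no depth.
- calibration(name): a dict with "mtx" (3x3 intrinsics, pixels), "k1" (the pictures are not rectified: a ray, as slopes to the right and down, at radius r is drawn at 1 + k1 r^2 times it, then the intrinsics apply), "world_from_camera" (4x4, takes a point from camera to world coordinates); the wrist camera has in their place "mount" (4x4, takes a point from camera to tool coordinates, whose origin is the TCP and whose axes are the flange's). Camera axes: x right, y up, looking along -z (the intrinsics and any distortion apply to the point x, -y, -z); pixel columns grow to the right and rows downward; lengths in mm; the calibration is good to about 2 mm. A picture is of the moment at which its call begins: read the wrist's pose just before it. calibration takes no time and is no camera call.
- hand_in(): hands the job in; it is judged then, once.
Trained networks look in the newest picture that a camera, given by its name, has taken for a name from the list of things; names that differ only in an ending like _2 or _b are one class to them, and where a whole thing is asked for, a point or a joint stands for the part that bears it (a point fixed in the world has none). Each returns a list of dicts, best first, with "confidence" (0 to 1); they miss things now and then, are a little off and sometimes report something else, mostly with a low value. They report only what shows in the picture. A call takes as long as a camera call. They do not tell look-alikes from the thing itself.
- nets.search_frame(camera, target): "box" ([centre column, centre row, width, height] in pixels, round what is visible of it).
- nets.spot_point(camera, target): "at" ([column, row] in pixels: a listed point, or the origin of a listed thing).
The state is a dict: "time": time; "joint_pos": joint angles; "dq": joint speeds; "effort": joint torques, N m; "tcp_pos": TCP position; "ee_rot": TCP orientation; "force": force on the tool from outside, world axes, zero at the start; "moment": the same for the moment, N m; "grip_width": finger opening in mm; "finger_force": force on a finger pad.
Only numpy, scipy, OpenCV 4.12 (cv2) and the standard library are available. Lean on these libraries where they do the work, as an engineer would, in place of code of your own. Each camera call takes 0.05 s, during which the arm holds its last target. There are 200 camera calls.

TASK

Take the cured blue model out of the pressure pot and lay it on the yellow tray, then load all the pink-gummed quadrant models lying on the bench into the bowl, handling every model gently because the resin cracks when squeezed hard. Then put the lid on: turn it backward (anticlockwise from above) until you feel it drop into the start of its thread, then forward until it is fully home against its stop, without forcing it. Finally turn the blue valve handle right round to open, so the air is on, let go of everything, and leave the other things on the bench alone.

Things in the scene. Friction and masses are not known exactly. Their poses are not given: they have to be found in the camera images.
- model1: quadrant jaw model: yellow stone block 60 long (its x) x 24 wide (its y) x 22 mm high, ivory teeth in pink resin on top, 33 mm high in all, about 55 g; origin at the centre of its underside. May be absent (None). Fragile: the resin cracks if both fingers together press it with over 70 N; a 20 N grip is ample. Lying on its side does no harm
- model2: quadrant jaw model: mint green stone block 60 long (its x) x 24 wide (its y) x 22 mm high, ivory teeth in pink resin on top, 33 mm high in all, about 55 g; origin at the centre of its underside. May be absent (None). Fragile: the resin cracks if both fingers together press it with over 70 N; a 20 N grip is ample. Lying on its side does no harm
- model3: quadrant jaw model: off-white stone block 60 long (its x) x 24 wide (its y) x 22 mm high, ivory teeth in pink resin on top, 33 mm high in all, about 55 g; origin at the centre of its underside. May be absent (None). Fragile: the resin cracks if both fingers together press it with over 70 N; a 20 N grip is ample. Lying on its side does no harm
- model4: quadrant jaw model: tan stone block 60 long (its x) x 24 wide (its y) x 22 mm high, ivory teeth in pink resin on top, 33 mm high in all, about 55 g; origin at the centre of its underside. May be absent (None). Fragile: the resin cracks if both fingers together press it with over 70 N; a 20 N grip is ample. Lying on its side does no harm
- cured: cured model, in the bowl at the start: same shape, size, weight and fragility as the others (60 x 24 x 33 mm, at most 70 N), but blue stone with two gold crowns and no pink; origin at the centre of its underside
- tray: yellow tray, fixed, 110 x 110 mm outside, 102 x 102 inside, floor 4 mm thick, rim 12 mm high; origin at the centre of its underside, on the bench, axes along its sides
- pot: pressure pot, fixed: white base 210 (x, -105 to 105) x 280 (y, -110 to 170) x 45 mm high carrying a round aluminium bowl, inner radius 78, outer 84 mm, flat floor 53 and rim 105 mm above the bench, thread outside below the rim (radius 91). Origin on the bench, on the bowl's axis, z up. A strip at y = 135 carries the brass air line (along x) with the valve
- pot_floor (a point): centre of the bowl's inner floor, 53 mm above the bench; axes as the pot's. Four models fit side by side, 2 x 2, long sides parallel, their centres about 66 x 50 mm apart
- pot_rim (a point): on the bowl's axis at the level of the rim, 105 mm above the bench; axes as the pot's. A sprung black rubber seal stands 4 mm above the rim and gives under about 10 N. The rim is tapered outside: the lid centres itself if lowered within 4 mm of the axis
- pot_thread (a point): on the bowl's axis, 12 mm below the rim: level of the 3 thread starts, 120 deg apart; each thread falls clockwise for 84 deg to a stop rib. In a start the lid's origin rests on the seal 21 mm below the rim; turned forward (clockwise, 60 to 115 deg, 0.3 N m if free to sink) it is drawn down to 24.4 mm and meets a solid stop. Do not force it: over 100 N between lid and pot (2.5 N m against a stop) spoils the thread
- lid: loose lid, about 0.34 kg: dark grey round cap, radius 97, 29 mm high, open below (skirt 25 mm deep, inner radius 92.5), orange grip bar on top, brass stub (radius 9, top 45 mm above the lower edge) at x = +66. Origin at the centre of its lower edge, z up. Three lugs inside the skirt, 120 deg apart; where they stand relative to the bar is not known, so the start must be felt
- lid_bar (a point): middle of the grip bar: 74 long (lid's x) x 20 thick (lid's y), from 29 to 65 mm above the lid's lower edge. Lugs on top of the threads: lid origin 10 to 17 mm below the rim, blocked forward; turned backward (anticlockwise, up to 110 deg) it climbs 5 mm, then drops 9 mm by its weight if not held up. A first drop of 6 mm to only 17 mm below is off a stop rib: go on backward
- valve (a joint): angle of the blue quarter-turn handle of the air valve about the upright axis at valve_axis, rad: 0 = closed, handle across the brass line (pointing along the pot's +y); grows anticlockwise from above to 1.571 = open, handle along the line (pointing along the pot's -x). Stays where it is left; 0.1 N m of friction
- valve_axis (a point): on the valve's pivot, at the mid-height of the handle's sleeve, 86 mm above the bench
- valve_grip (a point): on the handle's blue sleeve, 60 mm out from the pivot; the sleeve runs from 25 to 75 mm out, is 16 mm wide and 12 mm high (80 to 92 mm above the bench)
- bottle_a: bystander: black bottle, radius 26, 130 mm high; origin at the centre of its underside
- bottle_b: bystander: white bottle with an orange label, radius 24, 110 mm high; origin at the centre of its underside
- palette: bystander: flat round black and green palette, radius 42, 12 mm high; origin at the centre of its underside
- wax_knife: bystander: wax knife with a wooden handle, 180 mm long, lying
- syringe: bystander: black composite syringe about 130 mm long, lying
- timer: bystander: orange timer 50 x 70 x 22 mm, lying
There are look-alikes about, which are no part of the job. Several things look just like the lid: the one meant starts farthest from the robot's base.

How it is judged (in metres and radians):
On the way, in this order (a step that is already met when the one before it is completed fails the run):
1. the cured model lies on the tray and every other model in the bowl, the lid still off (horizontal distance between each of model1, model2, model3, model4 and pot_floor below 0.072 m and z of each of model1, model2, model3, model4 in the frame of pot_floor below 0.036 m and horizontal distance between cured and tray below 0.05 m and z of cured in the frame of tray below 0.04 m and horizontal distance between lid and pot_rim above 0.1 m), for 0.2 s.
2. the lid has dropped into the thread starts: level, centred and down on the seal, not yet screwed tight (horizontal distance between lid and pot_rim below 0.006 m and angle between lid's own z axis and vertical below 0.05 rad and z of lid in the frame of pot_rim between -0.0226 and -0.0196 m), for 0.1 s.
3. the lid is screwed fully home, the valve still closed (horizontal distance between lid and pot_rim below 0.006 m and angle between lid's own z axis and vertical below 0.05 rad and z of lid in the frame of pot_rim below -0.0234 m and value of joint valve below 0.5 rad), for 0.2 s.
4. the valve is open (value of joint valve above 1.4 rad), for 0.2 s.
At the end, for the whole second after the job is handed in: The cured model lies on the tray (origin within 50 mm of its centre), all others present in the bowl (within 72 mm of its axis, under 36 mm above its floor); the lid is level, centred (6 mm) and home (origin 23.4 mm or more below the rim); the valve is open (1.40 rad or more); nothing held (horizontal distance between each of model1, model2, model3, model4 and pot_floor below 0.072 m and z of each of model1, model2, model3, model4 in the frame of pot_floor below 0.036 m and horizontal distance between cured and tray below 0.05 m and z of cured in the frame of tray below 0.04 m and horizontal distance between lid and pot_rim below 0.006 m and angle between lid's own z axis and vertical below 0.05 rad and z of lid in the frame of pot_rim below -0.0234 m and value of joint valve above 1.4 rad and linear speed of lid below 0.02 m/s); the robot touches nothing.
It fails at once if a model is squeezed with more than 70 N (contact force between the fingers and model1 above 70 N or contact force between the fingers and model2 above 70 N or contact force between the fingers and model3 above 70 N or contact force between the fingers and model4 above 70 N or contact force between the fingers and cured above 70 N).
It fails at once if the lid is forced against the pot with more than 100 N (contact force between lid and pot above 100 N).
It fails at once if a bystander is knocked away (8 cm) or over (distance of any of bottle_a, bottle_b, palette, wax_knife, syringe, timer from where it was at the start of the episode above 0.08 m or angle between any of bottle_a, bottle_b's own z axis and vertical above 0.6 rad).
Of model1, model2, model3, model4 only 2 to 4 are there at a start; the rules pass over those that are not, and their reading is None.
At some moment in a run one of model1, model2, model3, model4 may be knocked a few centimetres aside while the robot is not near it.
Once in a run the grip may slacken for a moment while it holds something.
It also fails if it takes over 210 s, if anything falls off the work surface, if the arm or the gripper's body presses on something with over 40 N, if the wrist force passes 120 N, or if a joint passes its speed limit or range.

## Working session

There is one attempt and no reset: what is moved stays moved. The work goes in short steps, Python scripts to look and compute and a tool call to move; the robot and the scene stay as the last step left them, time stands still between calls to the robot, and variables do not carry over. Pictures are saved under pics/ and viewed, at most 14 in all, crops included, and the job is handed in when it is done.

Besides the shell and the picture viewer there is one more tool, called after "Request:" by a JSON object that holds its "fn" and its "kwargs". move_arm: Moves the arm, as the interface text tells. Its arguments: {"type":"object","properties":{"series":{"type":"array"},"newtons":{"type":"number"}},"required":["series"]}

```bash
mkdir -p pics; cat > h.py <<'E'
import numpy as np, cv2
from plant import get_state, capture, calibration, hand_in, nets, r
from scipy.spatial.transform import Rotation as R
def cam(name):
    c=calibration(name)
    if 'mount' in c:
        s=get_state(); T=np.eye(4); q=s['ee_rot']; T[:3,:3]=R.from_quat([q[1],q[2],q[3],q[0]]).as_matrix(); T[:3,3]=s['tcp_pos']
        W=T@np.array(c['mount'])
    else: W=np.array(c['world_from_camera'])
    return np.array(c['mtx']),c['k1'],W
def p2w(c,px,z):
    K,k1,W=c
    d=cv2.undistortPoints(np.array([[px]],float),K,np.array([k1,0,0,0.]))[0,0]
    v=W[:3,:3]@np.array([d[0],-d[1],-1]); o=W[:3,3]
    return o+v*(z-o[2])/v[2]
def w2p(c,P):
    K,k1,W=c
    q=np.linalg.inv(W)@np.append(P,1); s=np.array([q[0],-q[1]])/-q[2]
    s=s*(1+k1*s@s); return (K@np.append(s,1))[:2]
def save(n,im): cv2.imwrite('pics/'+n,cv2.cvtColor(im,cv2.COLOR_RGB2BGR))
E
python3 - <<'E'
from h import *
np.set_printoptions(precision=1,suppress=True)
print(get_state()); print(r.grip_depth)
for n in ('scene','top'):
    im=capture(n); save(n+'0.png',im); c=cam(n); print(n,c[2],c[0],c[1])
    for t in ['model1','model2','model3','model4','cured','tray','pot','lid','lid_bar','valve_grip','valve_axis','pot_rim','pot_floor']:
        try:
            for d in nets.spot_point(n,t)[:5]: print(n,t,np.round(d['at']),round(d['confidence'],2))
        except Exception as e: print(t,e)
print(calibration('wrist'))
E
```

```text
{'time': 0.0, 'joint_pos': array([-1.4,  0.3, -0.1,  1.5,  0. ,  1.3, -0.1]), 'dq': array([ 0., -0.,  0., -0., -0.,  0., -0.]), 'effort': array([ -0. , -62.3,   0. , -39. ,  -0.1,   0. ,   0. ]), 'tcp_pos': array([142.9, 608. , 221.8]), 'ee_rot': array([-0. ,  0.1,  1. , -0. ]), 'force': array([ 0.1, -0.9,  0.4]), 'moment': array([-0.,  0., -0.]), 'finger_force': 0.0, 'grip_width': 87.66017815147605}
18.700000000000003
scene [[  -0.8   -0.4    0.5 1158.5]
 [   0.6   -0.5    0.6  728.9]
 [   0.     0.8    0.6  907.7]
 [   0.     0.     0.     1. ]] [[405.6   0.  275.9]
 [  0.  405.6 200.6]
 [  0.    0.    1. ]] -0.11944495820399287
scene model1 [273. 182.] 0.63
scene model1 [199. 170.] 0.56
scene model1 [251. 167.] 0.54
scene model2 [273. 182.] 0.63
scene model2 [199. 170.] 0.56
scene model2 [251. 167.] 0.54
scene model3 [273. 182.] 0.63
scene model3 [199. 170.] 0.56
scene model3 [251. 167.] 0.54
scene model4 [273. 182.] 0.63
scene model4 [199. 170.] 0.56
scene model4 [251. 167.] 0.54
scene cured [296. 239.] 0.56
scene tray [388. 278.] 0.83
scene tray [286. 254.] 0.27
scene pot [286. 
[... 1118 characters left out ...]
.71
top tray [194. 192.] 0.59
top pot [243. 194.] 0.64
top pot [387. 255.] 0.64
top lid [441. 310.] 0.95
top lid [350. 197.] 0.63
top lid [241. 188.] 0.49
top lid_bar [452. 314.] 0.92
top lid_bar [349. 194.] 0.71
top lid_bar [156. 248.] 0.4
top valve_grip [174. 191.] 0.47
top valve_axis [195. 189.] 0.61
top valve_axis [385. 302.] 0.44
top pot_rim [243. 188.] 0.75
top pot_floor [242. 187.] 0.64
{'mtx': array([[343.5,   0. , 277.7],
       [  0. , 343.5, 209.6],
       [  0. ,   0. ,   1. ]]), 'k1': -0.042982824438640176, 'mount': array([[  -0. ,    1. ,    0.3,   80.3],
       [   1. ,   -0. ,    0. ,    0.2],
       [   0. ,    0.3,   -1. , -162.7],
       [   0. ,    0. ,    0. ,    1. ]])}
```

View pics/top0.png

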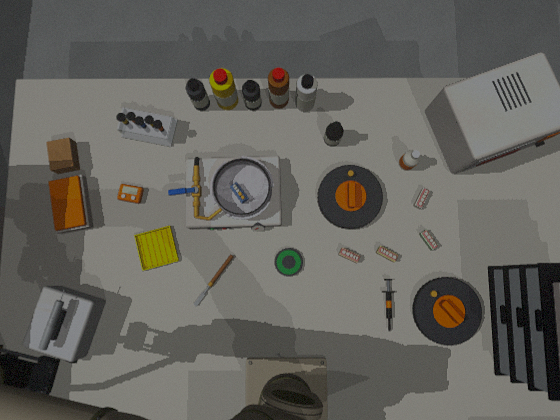

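View pics/scene0.png

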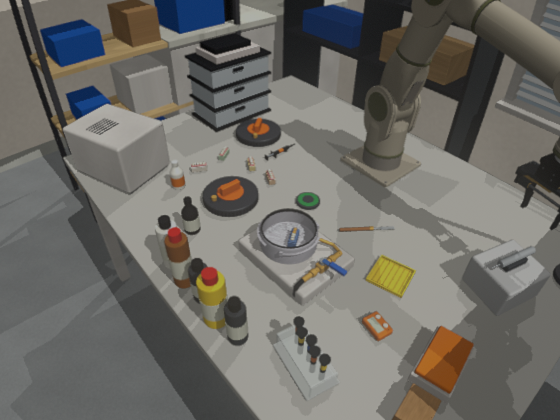

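The top view shows four gummed models at about (425,242), (424,199), (388,256) and (347,256), and the tray at (158,248). The pot is at (242,188) with the blue model inside, and the valve handle at (180,191) points left. There are two lid candidates, at (350,197) and (447,311), so I'll work out which is farther from the base and crop both.

```bash
python3 - <<'E'
from h import *
np.set_printoptions(precision=1,suppress=True)
im=capture('top'); c=cam('top'); s=cam('scene')
def P(n,px,z): w=p2w(c,px,z); print(n,w,'d',np.hypot(*w[:2]))
P('lidA bar',(350,195),65);P('lidB bar',(451,312),65)
P('lidA scene',(0,0),0)
print('scene lids',p2w(s,(230,187),65),p2w(s,(256,121),65))
for m in [(425,242),(424,199),(388,256),(347,256)]: P('m',m,15)
print('scene m',[p2w(s,m,5)[:2] for m in [(273,182),(199,170),(251,167)]])
P('cured',(238.5,191),75);P('tray',(158,248),4);P('rim',(243,188),105);P('floor',(242,187),53);P('vaxis',(195,189),86);P('vgrip',(174,191),86)
print('scene rim',p2w(s,(288,228),105),'floor',p2w(s,(286,239),53),'vg',p2w(s,(340,271),86),'va',p2w(s,(323,257),86),'tray',p2w(s,(388,278),4))
a=cv2.resize(im[160:350,310:490],None,fx=3,fy=3,interpolation=cv2.INTER_CUBIC); save('lids.png',a)
E
```

```text
lidA bar [ 576.7 -185.1   65. ] d 605.6550995493209
lidB bar [ 246.  -457.9   65. ] d 519.8284292152297
lidA scene [1231.3  921.     0. ] d 1537.5950440062634
scene lids [ 589.8 -175.9   65. ] [ 250.  -471.8   65. ]
m [ 444.5 -409.9   15. ] d 604.6579506076781
m [ 572.9 -412.8   15. ] d 706.1717144318923
m [ 403.7 -299.6   15. ] d 502.7000666989448
m [ 404.  -179.4   15. ] d 442.0066419087208
scene m [array([ 412. , -164.9]), array([ 580.4, -399.9]), array([ 417.1, -289.8])]
cured [587.4 135.4  75. ] d 602.7770581716478
tray [429.4 379.3   4. ] d 572.9384884268007
rim [590.3 119.9 105. ] d 602.3170981574386
floor [603.3 127.4  53. ] d 616.6537546661774
vaxis [591.4 258.1  86. ] d 645.2910857078615
vgrip [585.8 317.7  86. ] d 666.4056017357016
scene rim [597.6 124.4 105. ] floor [596.2 116.1  53. ] vg [585.9 318.   86. ] va [585.5 254.6  86. ] tray [442.4 384.1   4. ]
```

View pics/lids.png

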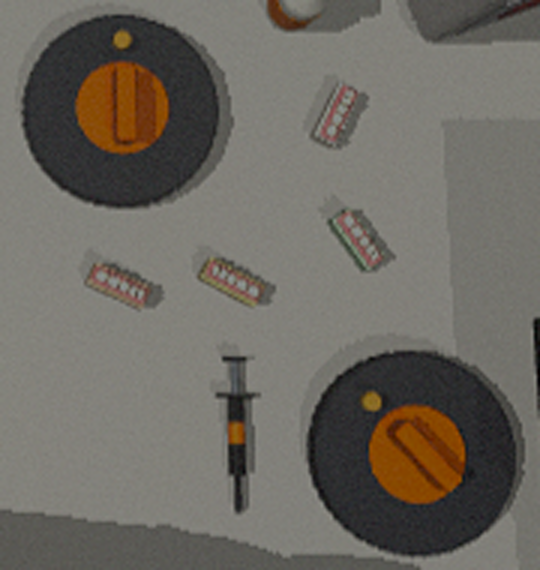

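Of the two look-alikes, the lid at (350,195) is 606 mm from the base and the one at (451,312) is 520 mm. The crop confirms both are lids, so the first is the one meant. Its bar lies along world x with the stub towards +x. The four models show clearly too. Next I'll move over the bowl.

```bash
cat >> h.py <<'E'
def pose():
    s=get_state(); q=s['ee_rot']; M=R.from_quat([q[1],q[2],q[3],q[0]]).as_matrix(); return np.array(s['tcp_pos']),M
def yawof(M): return np.arctan2(M[1,0],M[0,0])
def plan(*wps):
    "wps: (x,y,z,yaw of tool x mod pi)"
    p,M=pose(); s=get_state(); y0=yawof(M)
    print('t',round(s['time'],1),'now',p.round(1),'yaw',round(y0,3),'q1,q7',np.round(s['joint_pos'][[0,6]],2),'tilt',np.round(M[2,2],4),'F',np.round(s['force'],1),'w',round(s['grip_width'],1),'ff',round(s['finger_force'],1))
    for w in wps:
        d=M.T@(np.array(w[:3])-p)/10; t=(y0-w[3]+np.pi/2)%np.pi-np.pi/2
        print('->',np.round(w,2),'tx %.2f ty %.2f tz %.2f turn %.3f (or %.3f) rows>=%.1f'%(*d,t,t-np.sign(t)*np.pi,max(np.linalg.norm(d)/5,abs(t)/.15)))
E
python3 - <<'E'
from h import *
plan((594,122,222,np.pi),(594,122,200,np.pi))
print(get_state()['joint_pos'])
E
```

```text
t 1.4 now [143.  608.4 222.6] yaw 2.911 q1,q7 [-1.36 -0.09] tilt -1.0 F [-0.1  0.5 -0.1] w 86.9 ff 0.0
-> [594.   122.   222.     3.14] tx -55.04 ty -37.04 tz 0.05 turn -0.231 (or 2.911) rows>=13.3
-> [594.   122.   200.     3.14] tx -55.04 ty -37.04 tz 2.25 turn -0.231 (or 2.911) rows>=13.3
[-1.36259337  0.33218206 -0.06470659  1.4601261   0.02159826  1.34991738
 -0.0884791 ]
```

Request:
{"fn": "move_arm", "kwargs": {"series": [{"grip": 0,"tx": -55,"ty": -37,"tz": 2,"turn": -0.23},{"grip": 0,"tx": -55,"ty": -37,"tz": 2,"turn": -0.23},{"grip": 0,"tx": -55,"ty": -37,"tz": 2,"turn": -0.23},{"grip": 0,"tx": -55,"ty": -37,"tz": 2,"turn": -0.23},{"grip": 0,"tx": -55,"ty": -37,"tz": 2,"turn": -0.23},{"grip": 0,"tx": -55,"ty": -37,"tz": 2,"turn": -0.23},{"grip": 0,"tx": -55,"ty": -37,"tz": 2,"turn": -0.23},{"grip": 0,"tx": -55,"ty": -37,"tz": 2,"turn": -0.23},{"grip": 0,"tx": -55,"ty": -37,"tz": 2,"turn": -0.23},{"grip": 0,"tx": -55,"ty": -37,"tz": 2,"turn": -0.23},{"grip": 0,"tx": -55,"ty": -37,"tz": 2,"turn": -0.23},{"grip": 0,"tx": -55,"ty": -37,"tz": 2,"turn": -0.23},{"grip": 0,"tx": -55,"ty": -37,"tz": 2,"turn": -0.23},{"grip": 0,"tx": -55,"ty": -37,"tz": 2,"turn": -0.23},{"grip": 0,"tx": -55,"ty": -37,"tz": 2,"turn": -0.23},{"grip": 0,"tx": -55,"ty": -37,"tz": 2,"turn": -0.23},{"grip": 0,"tx": -55,"ty": -37,"tz": 2,"turn": -0.23},{"grip": 0,"tx": -55,"ty": -37,"tz": 2,"turn": -0.23}], "newtons": 15}}

```text
time: 3.25
tcp_pos: [593.1, 124.1, 202.7]
ee_rot: [0.0, -0.001, 1.0, 0.0]
force: [0.8, 0.3, -0.8]
grip_width: 43.7
finger_force: 0.0
```

```bash
cat >> h.py <<'E'
def look(name,tgts=()):
    c=cam('wrist'); im=capture('wrist'); save(name,im); out={}
    for t in tgts:
        out[t]=[(np.round(d['at'],1),round(d['confidence'],2)) for d in nets.spot_point('wrist',t)[:4]]
    return c,im,out
def grid(c,im,z,scale=1.4,step=20):
    "draw world grid at height z (mm), thicker labels each 100"
    return im
E
python3 - <<'E'
from h import *
plan()
c,im,o=look('w1.png',['cured','pot_floor','pot_rim','valve_axis','valve_grip','lid_bar'])
Z=dict(cured=58,pot_floor=53,pot_rim=105,valve_axis=86,valve_grip=86,lid_bar=47)
for k in o:
  for at,cf in o[k]: print(k,at,cf,p2w(c,at,Z[k]).round(1))
E
```

```text
t 3.2 now [593.1 124.1 202.7] yaw -3.14 q1,q7 [-0.57  1.38] tilt -1.0 F [ 0.8  0.3 -0.8] w 43.7 ff 0.0
cured [290.6 187.7] 0.91 [586.2 136.   58. ]
pot_floor [281.5 197.2] 0.56 [596.6 127.8  53. ]
pot_floor [437.6 199.7] 0.27 [598.7 276.5  53. ]
pot_rim [278.  216.2] 0.88 [598.3 124.4 105. ]
valve_axis [435.2 201.2] 0.9 [590.9 258.5  86. ]
valve_grip [508.5 197.8] 0.78 [587.7 322.6  86. ]
```

View pics/w1.png

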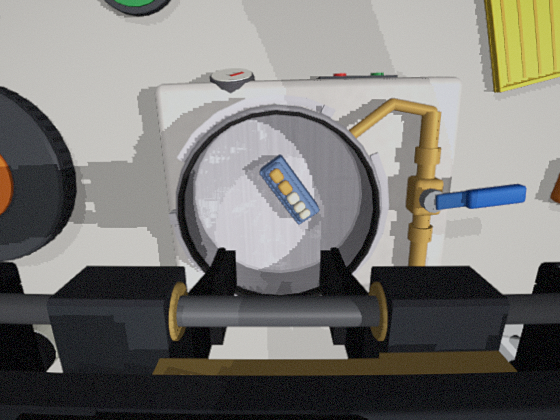

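The wrist view shows the blue model at about (289,190), running from (272,165) to (309,218). The bowl centre is near (278,200), and the valve handle points right from (432,200). I'll fit the model's rectangle.

```bash
cat >> h.py <<'E'
def rect(c,mask,z,minpx=80):
    "world rectangles of mask blobs on plane z: centre, (long,short), yaw of long axis, pixel centre"
    n,l,st,ce=cv2.connectedComponentsWithStats(mask.astype(np.uint8)); out=[]
    for i in range(1,n):
        if st[i,4]<minpx: continue
        ys,xs=np.nonzero(l==i); w=np.array([p2w(c,(x,y),z)[:2] for x,y in zip(xs,ys)],np.float32)
        (cx,cy),(a,b),t=cv2.minAreaRect(w); t=np.radians(t)
        if a<b: a,b,t=b,a,t+np.pi/2
        t=(t+np.pi/2)%np.pi-np.pi/2
        out.append((np.round([cx,cy],1),np.round([a,b],1),round(t,3),ce[i].round(0),st[i,4]))
    return out
E
python3 - <<'E'
from h import *
c=cam('wrist'); im=cv2.imread('pics/w1.png'); hsv=cv2.cvtColor(im,cv2.COLOR_BGR2HSV)
h,s,v=cv2.split(hsv)
m=(h>95)&(h<130)&(s>100)&(v>50)
for z in (53+11,53+22): print(z,rect(c,m,z))
m=(h>10)&(h<35)&(s>40); m[:150]=0;m[230:]=0;m[:,:250]=0;m[:,330:]=0
print('teeth',rect(c,m,83,20))
print(plan((586,136,160,-0.9)))
E
```

```text
64 [(array([585.9, 131.9]), array([58.3, 24.2]), np.float64(0.633), array([280., 180.]), np.int32(300)), (array([594.7, 310. ]), array([83.9, 18.3]), np.float64(-1.437), array([482., 197.]), np.int32(1538))]
75 [(array([583.2, 131.6]), array([56.1, 23.3]), np.float64(0.633), array([280., 180.]), np.int32(300)), (array([591.8, 303.1]), array([80.8, 17.6]), np.float64(-1.437), array([482., 197.]), np.int32(1538))]
teeth [(array([575.6, 125.1]), array([24.2,  9.7]), np.float64(0.628), array([281., 181.]), np.int32(294))]
t 3.6 now [593.7 122.6 202.6] yaw 3.141 q1,q7 [-0.57  1.38] tilt -1.0 F [-0.1 -0.1  0.4] w 43.8 ff 0.0
-> [586.  136.  160.   -0.9] tx 0.77 ty 1.34 tz 4.26 turn 0.899 (or -2.242) rows>=6.0
None
```

Request:
{"fn": "move_arm", "kwargs": {"series": [{"grip": 0,"tx": 0.77,"ty": 1.19,"tz": 4,"turn": -0.63},{"grip": 0,"tx": 0.77,"ty": 1.19,"tz": 4,"turn": -0.63},{"grip": 0,"tx": 0.77,"ty": 1.19,"tz": 4,"turn": -0.63},{"grip": 0,"tx": 0.77,"ty": 1.19,"tz": 4,"turn": -0.63},{"grip": 0,"tx": 0.77,"ty": 1.19,"tz": 5,"turn": -0.63},{"grip": 0,"tx": 0.77,"ty": 1.19,"tz": 8,"turn": -0.63},{"grip": 0,"tx": 0.77,"ty": 1.19,"tz": 11,"turn": -0.63},{"grip": 0,"tx": 0.77,"ty": 1.19,"tz": 13,"turn": -0.63},{"grip": 0,"tx": 0.77,"ty": 1.19,"tz": 14,"turn": -0.63},{"grip": 0,"tx": 0.77,"ty": 1.19,"tz": 14.5,"turn": -0.63},{"grip": 0,"tx": 0.77,"ty": 1.19,"tz": 14.5,"turn": -0.63},{"grip": -1,"tx": 0.77,"ty": 1.19,"tz": 14.5,"turn": -0.63},{"grip": -1,"tx": 0.77,"ty": 1.19,"tz": 14.5,"turn": -0.63},{"grip": -1,"tx": 0.77,"ty": 1.19,"tz": 14.5,"turn": -0.63},{"grip": -1,"tx": 0.77,"ty": 1.19,"tz": 14.5,"turn": -0.63},{"grip": -1,"tx": 0.77,"ty": 1.19,"tz": 14.5,"turn": -0.63},{"grip": -1,"tx": 0.77,"ty": 1.19,"tz": 14.5,"turn": -0.63}], "newtons": 18}}

```text
time: 5.3
tcp_pos: [586.4, 134.5, 58.2]
ee_rot: [0.0, -0.309, 0.951, 0.0]
force: [-1.5, -0.6, 5.3]
grip_width: 23.9
finger_force: 18.0
```

```bash
python3 - <<'E'
from h import *
plan((586,134,180,.63),(440,381,150,0.15),(440,381,12,.15))
E
```

```text
t 5.3 now [586.4 134.5  58.2] yaw -2.512 q1,q7 [-0.49  1.99] tilt -1.0 F [-1.5 -0.6  5.3] w 23.9 ff 18.0
-> [586.   134.   180.     0.63] tx 0.05 ty -0.02 tz -12.18 turn -0.001 (or 3.141) rows>=2.4
-> [4.40e+02 3.81e+02 1.50e+02 1.50e-01] tx -2.68 ty 28.54 tz -9.18 turn 0.479 (or -2.662) rows>=6.0
-> [4.40e+02 3.81e+02 1.20e+01 1.50e-01] tx -2.67 ty 28.54 tz 4.62 turn 0.479 (or -2.662) rows>=5.8
```

Request:
{"fn": "move_arm", "kwargs": {"series": [{"grip": -1,"tz": -2},{"grip": -1,"tz": -6},{"grip": -1,"tz": -10},{"grip": -1,"tx": -0.5,"ty": 3.5,"tz": -10,"turn": 0.33},{"grip": -1,"tx": -1,"ty": 8,"tz": -10,"turn": 0.33},{"grip": -1,"tx": -1.5,"ty": 13,"tz": -10,"turn": 0.33},{"grip": -1,"tx": -2,"ty": 18,"tz": -10,"turn": 0.33},{"grip": -1,"tx": -2.2,"ty": 23,"tz": -10,"turn": 0.33},{"grip": -1,"tx": -2.4,"ty": 27,"tz": -8,"turn": 0.33},{"grip": -1,"tx": -2.4,"ty": 28.8,"tz": -4,"turn": 0.33},{"grip": -1,"tx": -2.4,"ty": 28.8,"tz": 0,"turn": 0.33},{"grip": -1,"tx": -2.4,"ty": 28.8,"tz": 2.5,"turn": 0.33},{"grip": -1,"tx": -2.4,"ty": 28.8,"tz": 4,"turn": 0.33},{"grip": -1,"tx": -2.4,"ty": 28.8,"tz": 4.8,"turn": 0.33},{"grip": -1,"tx": -2.4,"ty": 28.8,"tz": 4.8,"turn": 0.33},{"grip": -0.1,"tx": -2.4,"ty": 28.8,"tz": 4.8,"turn": 0.33},{"grip": -0.1,"tx": -2.4,"ty": 28.8,"tz": 4.8,"turn": 0.33},{"grip": -0.1,"tx": -2.4,"ty": 28.8,"tz": 4.8,"turn": 0.33},{"grip": 0,"tx": -2.4,"ty": 28.8,"tz": 1,"turn": 0.33},{"grip": 0,"tx": -2.4,"ty": 28.8,"tz": -4,"turn": 0.33}]}}

```text
invalid input
```

```bash
python3 - <<'E'
from h import *
c,im,o=look('w2.png',['cured','tray'])
for k in o: print(k,o[k],p2w(c,o[k][0][0],4).round(1) if o[k] else '')
plan((520,-300,180,np.pi))
E
```

```text
cured [(array([280.9, 261.8]), 0.94)] [604.8 150.1   4. ]
tray [] 
t 5.5 now [586.4 134.5  58.2] yaw -2.512 q1,q7 [-0.49  1.99] tilt -1.0 F [-1.4  0.9  6.3] w 23.7 ff 18.0
-> [ 520.   -300.    180.      3.14] tx 30.93 ty -31.23 tz -12.21 turn 0.629 (or -2.512) rows>=9.1
```

Request:
{"fn": "move_arm", "kwargs": {"series": [{"grip": -1,"tx": 0,"ty": 0,"tz": -2,"turn": 0},{"grip": -1,"tx": 0,"ty": 0,"tz": -6,"turn": 0},{"grip": -1,"tx": 0,"ty": 0,"tz": -10,"turn": 0},{"grip": -1,"tx": -0.5,"ty": 3.5,"tz": -10,"turn": 0.33},{"grip": -1,"tx": -1,"ty": 8,"tz": -10,"turn": 0.33},{"grip": -1,"tx": -1.5,"ty": 13,"tz": -10,"turn": 0.33},{"grip": -1,"tx": -2,"ty": 18,"tz": -10,"turn": 0.33},{"grip": -1,"tx": -2.2,"ty": 23,"tz": -10,"turn": 0.33},{"grip": -1,"tx": -2.4,"ty": 27,"tz": -8,"turn": 0.33},{"grip": -1,"tx": -2.4,"ty": 28.8,"tz": -4,"turn": 0.33},{"grip": -1,"tx": -2.4,"ty": 28.8,"tz": 0,"turn": 0.33},{"grip": -1,"tx": -2.4,"ty": 28.8,"tz": 2.5,"turn": 0.33},{"grip": -1,"tx": -2.4,"ty": 28.8,"tz": 4,"turn": 0.33},{"grip": -1,"tx": -2.4,"ty": 28.8,"tz": 4.8,"turn": 0.33},{"grip": -1,"tx": -2.4,"ty": 28.8,"tz": 4.8,"turn": 0.33},{"grip": -0.1,"tx": -2.4,"ty": 28.8,"tz": 4.8,"turn": 0.33},{"grip": -0.1,"tx": -2.4,"ty": 28.8,"tz": 4.8,"turn": 0.33},{"grip": -0.1,"tx": -2.4,"ty": 28.8,"tz": 4.8,"turn": 0.33},{"grip": 0,"tx": -2.4,"ty": 28.8,"tz": 1,"turn": 0.33},{"grip": 0,"tx": -2.4,"ty": 28.8,"tz": -4,"turn": 0.33}]}}

```text
time: 7.45
tcp_pos: [434.7, 380.1, 96.8]
ee_rot: [-0.002, -0.149, 0.989, -0.001]
force: [0.8, 0.4, -0.0]
grip_width: 42.3
finger_force: 0.0
```

```bash
python3 - <<'E'
from h import *
c,im,o=look('w2.png',['cured','tray'])
for k in o: print(k,o[k],p2w(c,o[k][0][0],4).round(1) if o[k] else '')
plan((550,-330,230,np.pi))
E
```

```text
cured [(array([279.4, 213.5]), 0.63)] [435.4 381.2   4. ]
tray [] 
t 7.6 now [437.8 383.1 101.6] yaw -2.843 q1,q7 [-0.91  1.11] tilt -1.0 F [-0.3 -0.7 -0.9] w 43.5 ff 0.0
-> [ 550.   -330.    230.      3.14] tx 10.21 ty -71.40 tz -13.18 turn 0.299 (or -2.843) rows>=14.7
```

Request:
{"fn": "move_arm", "kwargs": {"series": [{"grip": 0,"tx": 0,"ty": -2,"tz": -5,"turn": 0.1},{"grip": 0,"tx": 8.2,"ty": -70,"tz": -14.8,"turn": 0.3},{"grip": 0,"tx": 8.2,"ty": -70,"tz": -14.8,"turn": 0.3},{"grip": 0,"tx": 8.2,"ty": -70,"tz": -14.8,"turn": 0.3},{"grip": 0,"tx": 8.2,"ty": -70,"tz": -14.8,"turn": 0.3},{"grip": 0,"tx": 8.2,"ty": -70,"tz": -14.8,"turn": 0.3},{"grip": 0,"tx": 8.2,"ty": -70,"tz": -14.8,"turn": 0.3},{"grip": 0,"tx": 8.2,"ty": -70,"tz": -14.8,"turn": 0.3},{"grip": 0,"tx": 8.2,"ty": -70,"tz": -14.8,"turn": 0.3},{"grip": 0,"tx": 8.2,"ty": -70,"tz": -14.8,"turn": 0.3},{"grip": 0,"tx": 8.2,"ty": -70,"tz": -14.8,"turn": 0.3},{"grip": 0,"tx": 8.2,"ty": -70,"tz": -14.8,"turn": 0.3},{"grip": 0,"tx": 8.2,"ty": -70,"tz": -14.8,"turn": 0.3},{"grip": 0,"tx": 8.2,"ty": -70,"tz": -14.8,"turn": 0.3},{"grip": 0,"tx": 8.2,"ty": -70,"tz": -14.8,"turn": 0.3},{"grip": 0,"tx": 8.2,"ty": -70,"tz": -14.8,"turn": 0.3},{"grip": 0,"tx": 8.2,"ty": -70,"tz": -14.8,"turn": 0.3},{"grip": 0,"tx": 8.2,"ty": -70,"tz": -14.8,"turn": 0.3}]}}

```text
time: 9.4
tcp_pos: [564.1, -310.3, 244.7]
ee_rot: [-0.0, -0.0, 1.0, 0.001]
force: [0.3, -0.3, 0.6]
grip_width: 43.4
finger_force: 0.0
```

```bash
cat >> h.py <<'E'
def models(c,im):
    "pink gum blobs (top of model, z~27) -> centre and yaw of long axis"
    h,s,v=cv2.split(cv2.cvtColor(im,cv2.COLOR_RGB2HSV))
    m=(((h>165)|(h<8))&(s>45)&(v>70)).astype(np.uint8)
    m=cv2.morphologyEx(m,cv2.MORPH_CLOSE,np.ones((9,9)))
    return rect(c,m,27,60)
E
python3 - <<'E'
from h import *
plan()
c,im,o=look('w3.png',['model1'])
for at,cf in o['model1']: print(at,cf,p2w(c,at,0).round(1))
for x in models(c,im): print(x)
E
```

```text
t 9.4 now [ 564.1 -310.3  244.7] yaw -3.141 q1,q7 [-0.06  2.19] tilt -1.0 F [ 0.3 -0.3  0.6] w 43.4 ff 0.0
[287.5  33.8] 0.87 [ 409.6 -299.6    0. ]
[389.4  33.6] 0.64 [ 408.5 -188.6    0. ]
(array([ 409.4, -187.8]), array([57. , 18.3]), np.float64(1.115), array([395.,  28.]), np.int32(633))
(array([ 412.1, -298. ]), array([56.2, 16.5]), np.float64(1.071), array([289.,  31.]), np.int32(962))
(array([ 453.4, -421.7]), array([56.7, 16.6]), np.float64(0.597), array([171.,  75.]), np.int32(894))
(array([ 576.6, -406.7]), array([55.9, 16.5]), np.float64(-0.482), array([193., 189.]), np.int32(688))
```

View pics/w3.png

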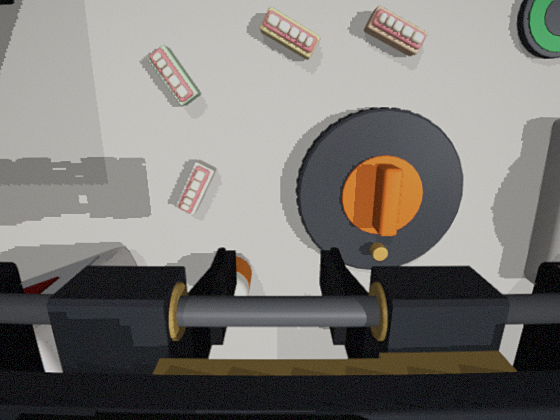

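The wrist view shows four gummed models: tan (397,28), yellow (290,32), mint (173,75) and off-white (196,188). The rectangles come out at 57 x 17 mm, which fits. The lid bar is at (385,195), and bottle_b's label shows at (243,272). I'll check the bottle clearance before the first pick.

```bash
python3 - <<'E'
from h import *
c=cam('wrist'); t=cam('top'); capture('top'); s=cam('scene'); capture('scene')
for cc,n in ((t,'top'),(s,'scene')):
  for d in nets.spot_point(n,'bottle_b')[:3]+nets.search_frame(n,'bottle_b')[:3]: print(n,d, p2w(cc,d['at'],0).round(0) if 'at' in d else p2w(cc,d['box'][:2],55).round(0))
print(p2w(c,(380,195),65), p2w(c,(380,253),45), 'lid circle', p2w(c,(380,187),29))
plan((573,-405,40,np.pi-.482),(573,-405,4,np.pi-.482))
E
```

```text
top {'at': [405.2, 161.5], 'confidence': 0.67} [ 692. -365.    0.]
top {'box': [332.6, 135.2, 16.4, 21.7], 'confidence': 0.95} [ 758. -139.   55.]
top {'box': [411.6, 155.9, 21.5, 14.6], 'confidence': 0.7} [ 695. -370.   55.]
scene {'at': [192.6, 227.1], 'confidence': 0.85} [ 758. -153.    0.]
scene {'at': [177.1, 185.7], 'confidence': 0.6} [ 690. -375.    0.]
scene {'box': [189.9, 214.2, 14.3, 35.8], 'confidence': 0.66} [ 759. -155.   55.]
scene {'box': [180.0, 173.0, 20.2, 29.4], 'confidence': 0.61} [ 674. -365.   55.]
scene {'box': [251.7, 164.4, 9.4, 14.9], 'confidence': 0.26} [ 446. -245.   55.]
[ 573.48453266 -203.86519484   65.        ] [ 647.89924897 -191.40293913   45.        ] lid circle [ 573.48228084 -193.52909295   29.        ]
t 9.8 now [ 564.1 -311.3  245.6] yaw 3.141 q1,q7 [-0.06  2.19] tilt -1.0 F [-0.1  0.1  0.7] w 43.6 ff 0.0
-> [ 573.   -405.     40.      2.66] tx -0.89 ty -9.37 tz 20.56 turn 0.482 (or -2.660) rows>=4.5
-> [ 573.   -405.      4.      2.66] tx -0.89 ty -9.38 tz 24.16 turn 0.482 (or -2.660) rows>=5.2
```

Request:
{"fn": "move_arm", "kwargs": {"series": [{"grip": 0.3,"tx": -0.9,"ty": -9.4,"tz": 0,"turn": 0.48},{"grip": 0.3,"tx": -0.9,"ty": -9.4,"tz": 4,"turn": 0.48},{"grip": 0.3,"tx": -0.9,"ty": -9.4,"tz": 8,"turn": 0.48},{"grip": 0.3,"tx": -0.9,"ty": -9.4,"tz": 12,"turn": 0.48},{"grip": 0.3,"tx": -0.9,"ty": -9.4,"tz": 16,"turn": 0.48},{"grip": 0.3,"tx": -0.9,"ty": -9.4,"tz": 20,"turn": 0.48},{"grip": 0.3,"tx": -0.9,"ty": -9.4,"tz": 22.5,"turn": 0.48},{"grip": 0.3,"tx": -0.9,"ty": -9.4,"tz": 23.7,"turn": 0.48},{"grip": 0.3,"tx": -0.9,"ty": -9.4,"tz": 24.1,"turn": 0.48},{"grip": 0.3,"tx": -0.9,"ty": -9.4,"tz": 24.1,"turn": 0.48},{"grip": -1,"tx": -0.9,"ty": -9.4,"tz": 24.1,"turn": 0.48},{"grip": -1,"tx": -0.9,"ty": -9.4,"tz": 24.1,"turn": 0.48},{"grip": -1,"tx": -0.9,"ty": -9.4,"tz": 24.1,"turn": 0.48},{"grip": -1,"tx": -0.9,"ty": -9.4,"tz": 24.1,"turn": 0.48},{"grip": -1,"tx": -0.9,"ty": -9.4,"tz": 24.1,"turn": 0.48},{"grip": -1,"tx": -0.9,"ty": -9.4,"tz": 22,"turn": 0.48},{"grip": -1,"tx": -0.9,"ty": -9.4,"tz": 18,"turn": 0.48},{"grip": -1,"tx": -0.9,"ty": -9.4,"tz": 13,"turn": 0.48},{"grip": -1,"tx": -0.9,"ty": -9.4,"tz": 8,"turn": 0.48},{"grip": -1,"tx": -0.9,"ty": -9.4,"tz": 8,"turn": 0.48}]}}

```text
time: 11.8
tcp_pos: [575.0, -408.4, 173.6]
ee_rot: [0.005, 0.238, 0.971, -0.002]
force: [0.4, -1.9, -0.3]
grip_width: 23.6
finger_force: 18.0
```

```bash
python3 - <<'E'
from h import *
plan((622,90,180,np.pi/2),(622,90,59,np.pi/2))
E
```

```text
t 11.8 now [ 575.  -408.4  173.6] yaw 2.661 q1,q7 [0.07 1.91] tilt -0.9999 F [ 0.4 -1.9 -0.3] w 23.6 ff 18.0
-> [622.    90.   180.     1.57] tx 18.88 ty 46.36 tz -0.90 turn 1.090 (or -2.052) rows>=10.0
-> [622.    90.    59.     1.57] tx 19.01 ty 46.37 tz 11.20 turn 1.090 (or -2.052) rows>=10.3
```

Request:
{"fn": "move_arm", "kwargs": {"series": [{"grip": -1,"tx": 18.9,"ty": 46.2,"tz": -1,"turn": 1.09},{"grip": -1,"tx": 18.9,"ty": 46.2,"tz": -1,"turn": 1.09},{"grip": -1,"tx": 18.9,"ty": 46.2,"tz": -1,"turn": 1.09},{"grip": -1,"tx": 18.9,"ty": 46.2,"tz": -1,"turn": 1.09},{"grip": -1,"tx": 18.9,"ty": 46.2,"tz": -1,"turn": 1.09},{"grip": -1,"tx": 18.9,"ty": 46.2,"tz": -1,"turn": 1.09},{"grip": -1,"tx": 18.9,"ty": 46.2,"tz": -1,"turn": 1.09},{"grip": -1,"tx": 18.9,"ty": 46.2,"tz": -1,"turn": 1.09},{"grip": -1,"tx": 18.9,"ty": 46.2,"tz": -1,"turn": 1.09},{"grip": -1,"tx": 18.9,"ty": 46.2,"tz": -1,"turn": 1.09},{"grip": -1,"tx": 18.9,"ty": 46.2,"tz": -1,"turn": 1.09},{"grip": -1,"tx": 18.9,"ty": 46.2,"tz": -1,"turn": 1.09},{"grip": -1,"tx": 18.9,"ty": 46.2,"tz": -1,"turn": 1.09},{"grip": -1,"tx": 18.9,"ty": 46.2,"tz": -1,"turn": 1.09}]}}

```text
time: 13.2
tcp_pos: [619.0, 89.2, 175.7]
ee_rot: [0.0, 0.708, 0.706, 0.0]
force: [0.5, 0.4, -0.8]
grip_width: 24.2
finger_force: 18.0
```

```bash
python3 - <<'E'
from h import *
plan((621,90,100,np.pi/2),(621,90,59.5,np.pi/2))
c,im,o=look('w4.png',['pot_rim','pot_floor','model1'])
for k,z in (('pot_rim',105),('pot_floor',53)):
  for at,cf in o[k]: print(k,at,cf,p2w(c,at,z).round(1))
E
```

```text
t 13.2 now [619.   89.2 175.7] yaw 1.568 q1,q7 [-0.93  0.11] tilt -1.0 F [ 0.5  0.4 -0.8] w 24.2 ff 18.0
-> [621.    90.   100.     1.57] tx 0.09 ty 0.20 tz 7.57 turn -0.003 (or 3.139) rows>=1.5
-> [621.    90.    59.5    1.57] tx 0.09 ty 0.20 tz 11.62 turn -0.003 (or 3.139) rows>=2.3
pot_rim [242.9 172.7] 0.67 [595.8 125.  105. ]
pot_floor [250.4 165.3] 0.93 [596.9 121.2  53. ]
```

View pics/w4.png

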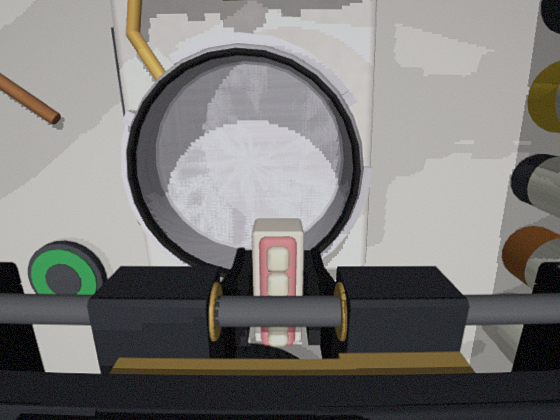

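The view shows the off-white model held square between the fingers (277,270). The bowl is empty below, with its rim centred at (244,165).

Request:
{"fn": "move_arm", "kwargs": {"series": [{"grip": -1,"tx": 0.1,"ty": 0.2,"tz": 4,"turn": 0},{"grip": -1,"tx": 0.1,"ty": 0.2,"tz": 8,"turn": 0},{"grip": -1,"tx": 0.1,"ty": 0.2,"tz": 10.5,"turn": 0},{"grip": -1,"tx": 0.1,"ty": 0.2,"tz": 11.5,"turn": 0},{"grip": -1,"tx": 0.1,"ty": 0.2,"tz": 11.8,"turn": 0},{"grip": -1,"tx": 0.1,"ty": 0.2,"tz": 11.8,"turn": 0},{"grip": -0.2,"tx": 0.1,"ty": 0.2,"tz": 11.8,"turn": 0},{"grip": -0.2,"tx": 0.1,"ty": 0.2,"tz": 11.8,"turn": 0},{"grip": -0.2,"tx": 0.1,"ty": 0.2,"tz": 11.8,"turn": 0},{"grip": -0.2,"tx": 0.1,"ty": 0.2,"tz": 9.5,"turn": 0},{"grip": -0.2,"tx": 0.1,"ty": 0.2,"tz": 5,"turn": 0},{"grip": -0.2,"tx": 0.1,"ty": 0.2,"tz": 0,"turn": 0},{"grip": 0.3,"tx": 0.1,"ty": 0.2,"tz": 0,"turn": 0},{"grip": 0.3,"tx": 0.1,"ty": 0.2,"tz": 0,"turn": 0}]}}

```text
time: 14.8
tcp_pos: [621.6, 92.5, 176.9]
ee_rot: [0.0, 0.707, 0.707, 0.001]
force: [-0.3, 0.3, -0.2]
grip_width: 44.0
finger_force: 0.0
```

```bash
python3 - <<'E'
from h import *
c,im,o=look('w5.png',['model1'])
print(o,[ (p2w(c,a,53).round(0)) for a,_ in o['model1']])
plan((470,-250,180,1.09),(409,-188,120,1.10),(453,-422,120,.6))
capture('top'); t=cam('top')
for d in nets.spot_point('top','model1'): print(np.round(d['at']),round(d['confidence'],2),p2w(t,d['at'],0).round(0))
E
```

```text
{'model1': [(array([276. , 207.9]), 0.94)]} [array([621.,  87.,  53.])]
t 14.9 now [620.5  92.5 174.8] yaw 1.571 q1,q7 [-0.93  0.11] tilt -1.0 F [-0.2  0.3  0.8] w 50.6 ff 0.0
-> [ 470.   -250.    180.      1.09] tx -34.25 ty -15.06 tz -0.51 turn 0.481 (or -2.661) rows>=7.5
-> [ 409.  -188.   120.     1.1] tx -28.05 ty -21.15 tz 5.50 turn 0.471 (or -2.671) rows>=7.1
-> [ 453.  -422.   120.     0.6] tx -51.45 ty -16.75 tz 5.49 turn 0.971 (or -2.171) rows>=10.9
[426. 242.] 0.65 [ 446. -417.    0.]
[346. 256.] 0.53 [ 404. -178.    0.]
[384. 255.] 0.52 [ 406. -290.    0.]
```

Request:
{"fn": "move_arm", "kwargs": {"series": [{"grip": 0.3,"tx": -28.1,"ty": -21.2,"tz": 0,"turn": 0.47},{"grip": 0.3,"tx": -28.1,"ty": -21.2,"tz": 0,"turn": 0.47},{"grip": 0.3,"tx": -28.1,"ty": -21.2,"tz": 0,"turn": 0.47},{"grip": 0.3,"tx": -28.1,"ty": -21.2,"tz": 0,"turn": 0.47},{"grip": 0.3,"tx": -28.1,"ty": -21.2,"tz": 0,"turn": 0.47},{"grip": 0.3,"tx": -28.1,"ty": -21.2,"tz": 0,"turn": 0.47},{"grip": 0.3,"tx": -28.1,"ty": -21.2,"tz": 0,"turn": 0.47},{"grip": 0.3,"tx": -28.1,"ty": -21.2,"tz": 2,"turn": 0.47},{"grip": 0.3,"tx": -28.1,"ty": -21.2,"tz": 5.5,"turn": 0.47},{"grip": 0.3,"tx": -28.1,"ty": -21.2,"tz": 5.5,"turn": 0.47},{"grip": 0.3,"tx": -28.1,"ty": -21.2,"tz": 5.5,"turn": 0.47}]}}

```text
time: 16.1
tcp_pos: [407.4, -188.9, 119.2]
ee_rot: [-0.0, 0.853, 0.523, -0.002]
force: [0.3, 0.0, 0.5]
grip_width: 56.5
finger_force: 0.0
```

```bash
python3 - <<'E'
from h import *
c,im,o=look('w6.png',['model1'])
print(o,[ (p2w(c,a,0).round(0)) for a,_ in o['model1']])
ms=models(c,im)
for m in ms: print(m)
m=min(ms,key=lambda m:np.hypot(*(m[0]-[409,-188])))
plan((*m[0],4.5,m[2]))
E
```

```text
{'model1': [(array([274.8, 201.8]), 0.88), (array([335. , 300.1]), 0.58)]} [array([ 406., -187.,    0.]), array([ 413., -298.,    0.])]
(array([ 409. , -185.9]), array([56.2, 16.7]), np.float64(1.124), array([277., 207.]), np.int32(842))
(array([ 397.7, -310.6]), array([18. ,  4.9]), np.float64(1.076), array([330., 334.]), np.int32(96))
t 16.2 now [ 408.5 -189.1  120.6] yaw 1.1 q1,q7 [-0.96 -0.13] tilt -1.0 F [-0.6  0.2 -0.3] w 56.7 ff 0.0
-> [ 409.   -185.9     4.5     1.12] tx 0.33 ty -0.10 tz 11.60 turn -0.024 (or 3.118) rows>=2.3
```

Request:
{"fn": "move_arm", "kwargs": {"series": [{"grip": 0.3,"tx": 0.2,"ty": -0.1,"tz": 4,"turn": -0.02},{"grip": 0.3,"tx": 0.2,"ty": -0.1,"tz": 8,"turn": -0.02},{"grip": 0.3,"tx": 0.2,"ty": -0.1,"tz": 10.5,"turn": -0.02},{"grip": 0.3,"tx": 0.2,"ty": -0.1,"tz": 11.5,"turn": -0.02},{"grip": 0.3,"tx": 0.2,"ty": -0.1,"tz": 11.6,"turn": -0.02},{"grip": -1,"tx": 0.2,"ty": -0.1,"tz": 11.6,"turn": -0.02},{"grip": -1,"tx": 0.2,"ty": -0.1,"tz": 11.6,"turn": -0.02},{"grip": -1,"tx": 0.2,"ty": -0.1,"tz": 11.6,"turn": -0.02},{"grip": -1,"tx": 0.2,"ty": -0.1,"tz": 11.6,"turn": -0.02},{"grip": -1,"tx": 0.2,"ty": -0.1,"tz": 11.6,"turn": -0.02},{"grip": -1,"tx": 0.2,"ty": -0.1,"tz": 9.5,"turn": -0.02},{"grip": -1,"tx": 0.2,"ty": -0.1,"tz": 5,"turn": -0.02},{"grip": -1,"tx": 0.2,"ty": -0.1,"tz": 0,"turn": -0.02},{"grip": -1,"tx": 0.2,"ty": -0.1,"tz": -5.5,"turn": -0.02},{"grip": -1,"tx": 0.2,"ty": -0.1,"tz": -5.5,"turn": -0.02},{"grip": -1,"tx": 0.2,"ty": -0.1,"tz": -5.5,"turn": -0.02}]}}

```text
time: 17.8
tcp_pos: [411.9, -187.4, 180.4]
ee_rot: [0.001, 0.847, 0.531, 0.006]
force: [0.7, -0.6, -1.7]
grip_width: 23.9
finger_force: 18.0
```

```bash
python3 - <<'E'
from h import *
plan((571.3,90,175,np.pi/2))
E
```

```text
t 17.8 now [ 411.9 -187.4  180.4] yaw 1.12 q1,q7 [-0.93 -0.3 ] tilt -0.9999 F [ 0.7 -0.6 -1.7] w 23.9 ff 18.0
-> [571.3   90.   175.     1.57] tx 31.91 ty 2.25 tz 0.86 turn -0.451 (or 2.691) rows>=6.4
```

Request:
{"fn": "move_arm", "kwargs": {"series": [{"grip": -1,"tx": 32,"ty": 2.5,"tz": 0,"turn": -0.45},{"grip": -1,"tx": 32,"ty": 2.5,"tz": 0,"turn": -0.45},{"grip": -1,"tx": 32,"ty": 2.5,"tz": 0,"turn": -0.45},{"grip": -1,"tx": 32,"ty": 2.5,"tz": 0,"turn": -0.45},{"grip": -1,"tx": 32,"ty": 2.5,"tz": 0,"turn": -0.45},{"grip": -1,"tx": 32,"ty": 2.5,"tz": 0,"turn": -0.45},{"grip": -1,"tx": 32,"ty": 2.5,"tz": 0,"turn": -0.45},{"grip": -1,"tx": 32,"ty": 2.5,"tz": 0,"turn": -0.45},{"grip": -1,"tx": 32,"ty": 2.5,"tz": 0,"turn": -0.45},{"grip": -1,"tx": 32,"ty": 2.5,"tz": 0,"turn": -0.45}]}}

```text
time: 18.8
tcp_pos: [570.3, 89.1, 175.3]
ee_rot: [0.0, 0.708, 0.706, -0.0]
force: [-0.8, -0.6, -0.5]
grip_width: 23.8
finger_force: 18.0
```

```bash
python3 - <<'E'
from h import *
plan((571.3,90,58.5,np.pi/2))
E
```

```text
t 18.8 now [570.3  89.1 175.3] yaw 1.569 q1,q7 [-1.09  0.09] tilt -1.0 F [-0.8 -0.6 -0.5] w 23.8 ff 18.0
-> [571.3   90.    58.5    1.57] tx 0.09 ty 0.11 tz 11.68 turn -0.002 (or 3.139) rows>=2.3
```

Request:
{"fn": "move_arm", "kwargs": {"series": [{"grip": -1,"tx": 0.1,"ty": 0.1,"tz": 4,"turn": 0},{"grip": -1,"tx": 0.1,"ty": 0.1,"tz": 8,"turn": 0},{"grip": -1,"tx": 0.1,"ty": 0.1,"tz": 10.5,"turn": 0},{"grip": -1,"tx": 0.1,"ty": 0.1,"tz": 11.7,"turn": 0},{"grip": -1,"tx": 0.1,"ty": 0.1,"tz": 11.7,"turn": 0},{"grip": -0.2,"tx": 0.1,"ty": 0.1,"tz": 11.7,"turn": 0},{"grip": -0.2,"tx": 0.1,"ty": 0.1,"tz": 11.7,"turn": 0},{"grip": -0.2,"tx": 0.1,"ty": 0.1,"tz": 11.7,"turn": 0},{"grip": -0.2,"tx": 0.1,"ty": 0.1,"tz": 9,"turn": 0},{"grip": -0.2,"tx": 0.1,"ty": 0.1,"tz": 4.5,"turn": 0},{"grip": -0.2,"tx": 0.1,"ty": 0.1,"tz": 0,"turn": 0},{"grip": 0.3,"tx": -38.7,"ty": -15.8,"tz": 0,"turn": 0.5},{"grip": 0.3,"tx": -38.7,"ty": -15.8,"tz": 0,"turn": 0.5},{"grip": 0.3,"tx": -38.7,"ty": -15.8,"tz": 0,"turn": 0.5},{"grip": 0.3,"tx": -38.7,"ty": -15.8,"tz": 0,"turn": 0.5},{"grip": 0.3,"tx": -38.7,"ty": -15.8,"tz": 0,"turn": 0.5},{"grip": 0.3,"tx": -38.7,"ty": -15.8,"tz": 0,"turn": 0.5},{"grip": 0.3,"tx": -38.7,"ty": -15.8,"tz": 2,"turn": 0.5},{"grip": 0.3,"tx": -38.7,"ty": -15.8,"tz": 5.5,"turn": 0.5},{"grip": 0.3,"tx": -38.7,"ty": -15.8,"tz": 5.5,"turn": 0.5}]}}

```text
time: 20.8
tcp_pos: [411.8, -298.3, 120.2]
ee_rot: [0.0, 0.86, 0.51, 0.001]
force: [0.7, 0.6, 0.3]
grip_width: 56.3
finger_force: 0.0
```

```bash
cat > m.py <<'E'
from h import *
import sys
n,x,y=sys.argv[1],float(sys.argv[2]),float(sys.argv[3])
c,im,o=look(n,['model1'])
print(o,[ (p2w(c,a,0).round(0)) for a,_ in o['model1']])
ms=models(c,im)
for m in ms: print(m)
if ms:
    m=min(ms,key=lambda m:np.hypot(*(m[0]-[x,y]))); plan((*m[0],4.5,m[2]))
E
python3 m.py w7.png 412 -298
```

```text
{'model1': [(array([279.4, 200.6]), 0.79), (array([379.8, 293.4]), 0.78)]} [array([ 415., -297.,    0.]), array([ 454., -422.,    0.])]
(array([ 412.4, -297.3]), array([56.5, 16.1]), np.float64(1.077), array([277., 205.]), np.int32(908))
t 20.9 now [ 408.1 -300.8  119. ] yaw 1.061 q1,q7 [-0.48  0.34] tilt -1.0 F [-0.2  1.   0.1] w 56.5 ff 0.0
-> [ 412.4  -297.3     4.5     1.08] tx 0.53 ty 0.24 tz 11.44 turn -0.016 (or 3.126) rows>=2.3
```

Request:
{"fn": "move_arm", "kwargs": {"series": [{"grip": 0.3,"tx": 0.2,"ty": 0.1,"tz": 4,"turn": -0.01},{"grip": 0.3,"tx": 0.2,"ty": 0.1,"tz": 8,"turn": -0.01},{"grip": 0.3,"tx": 0.2,"ty": 0.1,"tz": 10.5,"turn": -0.01},{"grip": 0.3,"tx": 0.2,"ty": 0.1,"tz": 11.5,"turn": -0.01},{"grip": 0.3,"tx": 0.2,"ty": 0.1,"tz": 11.5,"turn": -0.01},{"grip": -1,"tx": 0.2,"ty": 0.1,"tz": 11.5,"turn": -0.01},{"grip": -1,"tx": 0.2,"ty": 0.1,"tz": 11.5,"turn": -0.01},{"grip": -1,"tx": 0.2,"ty": 0.1,"tz": 11.5,"turn": -0.01},{"grip": -1,"tx": 0.2,"ty": 0.1,"tz": 11.5,"turn": -0.01},{"grip": -1,"tx": 0.2,"ty": 0.1,"tz": 11.5,"turn": -0.01},{"grip": -1,"tx": 0.2,"ty": 0.1,"tz": 9.5,"turn": -0.01},{"grip": -1,"tx": 0.2,"ty": 0.1,"tz": 5,"turn": -0.01},{"grip": -1,"tx": 0.2,"ty": 0.1,"tz": 0,"turn": -0.01},{"grip": -1,"tx": 0.2,"ty": 0.1,"tz": -5,"turn": -0.01},{"grip": -1,"tx": 0.2,"ty": 0.1,"tz": -5.5,"turn": -0.01},{"grip": -1,"tx": 0.2,"ty": 0.1,"tz": -5.5,"turn": -0.01},{"grip": -1,"tx": 0.2,"ty": 0.1,"tz": -5.5,"turn": -0.01}]}}

```text
time: 22.6
tcp_pos: [414.2, -294.2, 174.5]
ee_rot: [-0.001, 0.857, 0.515, -0.0]
force: [0.8, -0.1, -0.6]
grip_width: 24.1
finger_force: 18.0
```

```bash
python3 - <<'E'
from h import *
plan((571.3,156,175,np.pi/2))
E
```

```text
t 22.6 now [ 414.2 -294.2  174.5] yaw 1.081 q1,q7 [-0.59  0.27] tilt -1.0 F [ 0.8 -0.1 -0.6] w 24.1 ff 18.0
-> [571.3  156.   175.     1.57] tx 47.12 ty -7.30 tz -0.02 turn -0.490 (or 2.652) rows>=9.5
```

Request:
{"fn": "move_arm", "kwargs": {"series": [{"grip": -1,"tx": 47.1,"ty": -7.3,"tz": 0,"turn": -0.49},{"grip": -1,"tx": 47.1,"ty": -7.3,"tz": 0,"turn": -0.49},{"grip": -1,"tx": 47.1,"ty": -7.3,"tz": 0,"turn": -0.49},{"grip": -1,"tx": 47.1,"ty": -7.3,"tz": 0,"turn": -0.49},{"grip": -1,"tx": 47.1,"ty": -7.3,"tz": 0,"turn": -0.49},{"grip": -1,"tx": 47.1,"ty": -7.3,"tz": 0,"turn": -0.49},{"grip": -1,"tx": 47.1,"ty": -7.3,"tz": 0,"turn": -0.49},{"grip": -1,"tx": 47.1,"ty": -7.3,"tz": 0,"turn": -0.49},{"grip": -1,"tx": 47.1,"ty": -7.3,"tz": 0,"turn": -0.49},{"grip": -1,"tx": 47.1,"ty": -7.3,"tz": 0,"turn": -0.49},{"grip": -1,"tx": 47.1,"ty": -7.3,"tz": 0,"turn": -0.49},{"grip": -1,"tx": 47.1,"ty": -7.3,"tz": 0,"turn": -0.49},{"grip": -1,"tx": 47.1,"ty": -7.3,"tz": 0,"turn": -0.49},{"grip": -1,"tx": 47.1,"ty": -7.3,"tz": 0,"turn": -0.49}]}}

```text
time: 24.0
tcp_pos: [571.5, 153.5, 175.2]
ee_rot: [-0.0, 0.708, 0.706, -0.0]
force: [-0.1, -0.1, -0.1]
grip_width: 23.9
finger_force: 18.0
```

```bash
python3 - <<'E'
from h import *
plan((571.3,156,58.5,np.pi/2),(453,-422,180,.6),(453,-422,120,.6))
E
```

```text
t 24.0 now [571.5 153.5 175.2] yaw 1.569 q1,q7 [-1.09 -0.06] tilt -1.0 F [-0.1 -0.1 -0.1] w 23.9 ff 18.0
-> [571.3  156.    58.5    1.57] tx 0.25 ty -0.01 tz 11.67 turn -0.002 (or 3.139) rows>=2.3
-> [ 453.  -422.   180.     0.6] tx -57.57 ty -11.72 tz -0.47 turn 0.969 (or -2.173) rows>=11.8
-> [ 453.  -422.   120.     0.6] tx -57.57 ty -11.72 tz 5.53 turn 0.969 (or -2.173) rows>=11.8
```

Request:
{"fn": "move_arm", "kwargs": {"series": [{"grip": -1,"tx": 0.2,"ty": 0,"tz": 4,"turn": 0},{"grip": -1,"tx": 0.2,"ty": 0,"tz": 8,"turn": 0},{"grip": -1,"tx": 0.2,"ty": 0,"tz": 10.5,"turn": 0},{"grip": -1,"tx": 0.2,"ty": 0,"tz": 11.7,"turn": 0},{"grip": -1,"tx": 0.2,"ty": 0,"tz": 11.7,"turn": 0},{"grip": -0.2,"tx": 0.2,"ty": 0,"tz": 11.7,"turn": 0},{"grip": -0.2,"tx": 0.2,"ty": 0,"tz": 11.7,"turn": 0},{"grip": -0.2,"tx": 0.2,"ty": 0,"tz": 11.7,"turn": 0},{"grip": -0.2,"tx": 0.2,"ty": 0,"tz": 9,"turn": 0},{"grip": -0.2,"tx": 0.2,"ty": 0,"tz": 4.5,"turn": 0},{"grip": -0.2,"tx": 0.2,"ty": 0,"tz": 0,"turn": 0},{"grip": 0.3,"tx": 0.2,"ty": 0,"tz": 0,"turn": 0}]}}

```text
time: 25.2
tcp_pos: [574.9, 157.1, 181.8]
ee_rot: [0.002, 0.707, 0.707, 0.004]
force: [1.1, -0.1, -0.2]
grip_width: 37.8
finger_force: 0.0
```

Request:
{"fn": "move_arm", "kwargs": {"series": [{"grip": 0.3,"tx": -57.6,"ty": -11.7,"tz": 0,"turn": 0.97},{"grip": 0.3,"tx": -57.6,"ty": -11.7,"tz": 0,"turn": 0.97},{"grip": 0.3,"tx": -57.6,"ty": -11.7,"tz": 0,"turn": 0.97},{"grip": 0.3,"tx": -57.6,"ty": -11.7,"tz": 0,"turn": 0.97},{"grip": 0.3,"tx": -57.6,"ty": -11.7,"tz": 0,"turn": 0.97},{"grip": 0.3,"tx": -57.6,"ty": -11.7,"tz": 0,"turn": 0.97},{"grip": 0.3,"tx": -57.6,"ty": -11.7,"tz": 0,"turn": 0.97},{"grip": 0.3,"tx": -57.6,"ty": -11.7,"tz": 0,"turn": 0.97},{"grip": 0.3,"tx": -57.6,"ty": -11.7,"tz": 0,"turn": 0.97},{"grip": 0.3,"tx": -57.6,"ty": -11.7,"tz": 0,"turn": 0.97},{"grip": 0.3,"tx": -57.6,"ty": -11.7,"tz": 2,"turn": 0.97},{"grip": 0.3,"tx": -57.6,"ty": -11.7,"tz": 5.5,"turn": 0.97},{"grip": 0.3,"tx": -57.6,"ty": -11.7,"tz": 5.5,"turn": 0.97},{"grip": 0.3,"tx": -57.6,"ty": -11.7,"tz": 5.5,"turn": 0.97},{"grip": 0.3,"tx": -57.6,"ty": -11.7,"tz": 5.5,"turn": 0.97}]}}

```text
time: 26.7
tcp_pos: [455.8, -418.2, 121.3]
ee_rot: [0.0, 0.955, 0.296, 0.0]
force: [0.6, 0.8, -0.8]
grip_width: 56.4
finger_force: 0.0
```

```bash
python3 m.py w8.png 453 -422
```

```text
{'model1': [(array([278.1, 209.1]), 0.97)]} [array([ 452., -422.,    0.])]
(array([ 454.2, -422.2]), array([56.5, 16. ]), np.float64(0.595), array([280., 215.]), np.int32(811))
t 26.8 now [ 456.4 -417.8  121.7] yaw 0.603 q1,q7 [-0.09  0.11] tilt -1.0 F [-0.2 -0.8 -0.6] w 56.2 ff 0.0
-> [ 454.2 -422.2    4.5    0.6] tx -0.45 ty 0.22 tz 11.72 turn 0.008 (or -3.133) rows>=2.3
```

Request:
{"fn": "move_arm", "kwargs": {"series": [{"grip": 0.3,"tx": -0.4,"ty": 0.2,"tz": 4,"turn": 0},{"grip": 0.3,"tx": -0.4,"ty": 0.2,"tz": 8,"turn": 0},{"grip": 0.3,"tx": -0.4,"ty": 0.2,"tz": 10.5,"turn": 0},{"grip": 0.3,"tx": -0.4,"ty": 0.2,"tz": 11.6,"turn": 0},{"grip": 0.3,"tx": -0.4,"ty": 0.2,"tz": 11.6,"turn": 0},{"grip": -1,"tx": -0.4,"ty": 0.2,"tz": 11.6,"turn": 0},{"grip": -1,"tx": -0.4,"ty": 0.2,"tz": 11.6,"turn": 0},{"grip": -1,"tx": -0.4,"ty": 0.2,"tz": 11.6,"turn": 0},{"grip": -1,"tx": -0.4,"ty": 0.2,"tz": 11.6,"turn": 0},{"grip": -1,"tx": -0.4,"ty": 0.2,"tz": 11.6,"turn": 0},{"grip": -1,"tx": -0.4,"ty": 0.2,"tz": 9.5,"turn": 0},{"grip": -1,"tx": -0.4,"ty": 0.2,"tz": 5,"turn": 0},{"grip": -1,"tx": -0.4,"ty": 0.2,"tz": 0,"turn": 0},{"grip": -1,"tx": -0.4,"ty": 0.2,"tz": -5,"turn": 0},{"grip": -1,"tx": -0.4,"ty": 0.2,"tz": -5.5,"turn": 0},{"grip": -1,"tx": -0.4,"ty": 0.2,"tz": -5.5,"turn": 0},{"grip": -1,"tx": -0.4,"ty": 0.2,"tz": -5.5,"turn": 0}]}}

```text
time: 28.5
tcp_pos: [452.3, -422.2, 174.1]
ee_rot: [-0.001, 0.955, 0.296, -0.0]
force: [-0.6, 0.1, -0.2]
grip_width: 24.0
finger_force: 18.0
```

```bash
python3 - <<'E'
from h import *
plan((621.3,156,175,np.pi/2))
E
```

```text
t 28.5 now [ 452.3 -422.2  174.1] yaw 0.601 q1,q7 [-0.1   0.08] tilt -1.0 F [-0.6  0.1 -0.2] w 24.0 ff 18.0
-> [621.3  156.   175.     1.57] tx 46.63 ty -38.13 tz -0.03 turn -0.970 (or 2.172) rows>=12.0
```

Request:
{"fn": "move_arm", "kwargs": {"series": [{"grip": -1,"tx": 46.6,"ty": -38.1,"tz": 0,"turn": -0.97},{"grip": -1,"tx": 46.6,"ty": -38.1,"tz": 0,"turn": -0.97},{"grip": -1,"tx": 46.6,"ty": -38.1,"tz": 0,"turn": -0.97},{"grip": -1,"tx": 46.6,"ty": -38.1,"tz": 0,"turn": -0.97},{"grip": -1,"tx": 46.6,"ty": -38.1,"tz": 0,"turn": -0.97},{"grip": -1,"tx": 46.6,"ty": -38.1,"tz": 0,"turn": -0.97},{"grip": -1,"tx": 46.6,"ty": -38.1,"tz": 0,"turn": -0.97},{"grip": -1,"tx": 46.6,"ty": -38.1,"tz": 0,"turn": -0.97},{"grip": -1,"tx": 46.6,"ty": -38.1,"tz": 0,"turn": -0.97},{"grip": -1,"tx": 46.6,"ty": -38.1,"tz": 0,"turn": -0.97},{"grip": -1,"tx": 46.6,"ty": -38.1,"tz": 0,"turn": -0.97},{"grip": -1,"tx": 46.6,"ty": -38.1,"tz": 0,"turn": -0.97},{"grip": -1,"tx": 46.6,"ty": -38.1,"tz": 0,"turn": -0.97},{"grip": -1,"tx": 46.6,"ty": -38.1,"tz": 0,"turn": -0.97},{"grip": -1,"tx": 46.6,"ty": -38.1,"tz": 0,"turn": -0.97},{"grip": -1,"tx": 46.6,"ty": -38.1,"tz": 0,"turn": -0.97},{"grip": -1,"tx": 46.6,"ty": -38.1,"tz": 0,"turn": -0.97}]}}

```text
time: 30.2
tcp_pos: [621.5, 153.4, 175.6]
ee_rot: [-0.0, 0.708, 0.706, 0.0]
force: [0.4, -0.3, -1.8]
grip_width: 23.9
finger_force: 18.0
```

```bash
python3 - <<'E'
from h import *
plan((621.3,156,58.5,np.pi/2))
E
```

```text
t 30.2 now [621.5 153.4 175.6] yaw 1.569 q1,q7 [-0.9  -0.06] tilt -1.0 F [ 0.4 -0.3 -1.8] w 23.9 ff 18.0
-> [621.3  156.    58.5    1.57] tx 0.25 ty -0.02 tz 11.71 turn -0.002 (or 3.140) rows>=2.3
```

Request:
{"fn": "move_arm", "kwargs": {"series": [{"grip": -1,"tx": 0.2,"ty": 0,"tz": 4,"turn": 0},{"grip": -1,"tx": 0.2,"ty": 0,"tz": 8,"turn": 0},{"grip": -1,"tx": 0.2,"ty": 0,"tz": 10.5,"turn": 0},{"grip": -1,"tx": 0.2,"ty": 0,"tz": 11.7,"turn": 0},{"grip": -1,"tx": 0.2,"ty": 0,"tz": 11.7,"turn": 0},{"grip": -0.2,"tx": 0.2,"ty": 0,"tz": 11.7,"turn": 0},{"grip": -0.2,"tx": 0.2,"ty": 0,"tz": 11.7,"turn": 0},{"grip": -0.2,"tx": 0.2,"ty": 0,"tz": 11.7,"turn": 0},{"grip": -0.2,"tx": 0.2,"ty": 0,"tz": 9,"turn": 0},{"grip": -0.2,"tx": 0.2,"ty": 0,"tz": 4.5,"turn": 0},{"grip": -0.2,"tx": 0.2,"ty": 0,"tz": 0,"turn": 0},{"grip": 0,"tx": -6.5,"ty": -2.5,"tz": -4,"turn": 0},{"grip": 0,"tx": -6.5,"ty": -2.5,"tz": -4,"turn": 0},{"grip": 0,"tx": -6.5,"ty": -2.5,"tz": -4,"turn": 0},{"grip": 0,"tx": -6.5,"ty": -2.5,"tz": -4,"turn": 0}]}}

```text
time: 31.7
tcp_pos: [596.8, 89.6, 216.4]
ee_rot: [-0.0, 0.707, 0.707, 0.001]
force: [0.7, 0.8, 0.2]
grip_width: 43.2
finger_force: 0.0
```

```bash
python3 - <<'E'
from h import *
plan((573,-195,180,np.pi/2))
c,im,o=look('w9.png',['model1','pot_rim','pot_floor'])
for k,z in (('model1',53),('pot_rim',105),('pot_floor',53)):
  for at,cf in o[k]: print(k,at,cf,p2w(c,at,z).round(1))
# rim fit: dark seal ring
g=cv2.cvtColor(im,cv2.COLOR_RGB2GRAY)
capture('top')
t=cam('top')
for d in nets.spot_point('top','model1'): print('top',np.round(d['at']),round(d['confidence'],2))
E
```

```text
t 31.7 now [596.8  89.6 216.4] yaw 1.57 q1,q7 [-0.89 -0.  ] tilt -1.0 F [0.7 0.8 0.2] w 43.2 ff 0.0
-> [ 573.   -195.    180.      1.57] tx -28.47 ty -2.36 tz 3.59 turn -0.001 (or 3.141) rows>=5.8
model1 [304.  119.4] 0.97 [622.1 157.5  53. ]
model1 [249.4 125. ] 0.95 [571.6 152.5  53. ]
model1 [250.4 191.2] 0.86 [571.1  89.4  53. ]
model1 [303.  191.9] 0.65 [622.5  88.6  53. ]
pot_rim [278.  163.3] 0.63 [598.  125.4 105. ]
pot_rim [274.  151.1] 0.52 [594.8 135.1 105. ]
pot_floor [278.1 158. ] 0.72 [598.2 121.9  53. ]
```

View pics/w9.png

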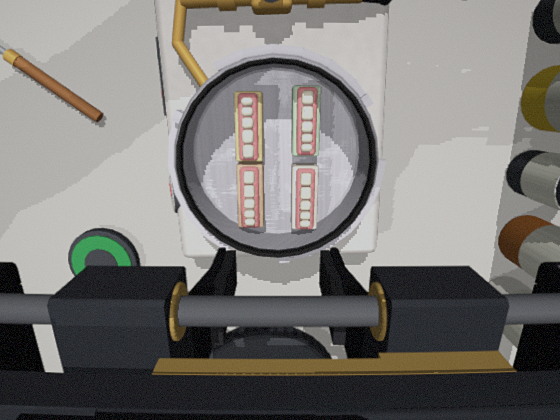

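All four models are in the bowl, at (249,127), (306,120), (250,195) and (304,196). The seal ring is centred near (276,156). Next I'll go over the lid.

Request:
{"fn": "move_arm", "kwargs": {"series": [{"grip": 0.2,"tx": -29,"ty": -2.4,"tz": 0,"turn": 1.57},{"grip": 0.2,"tx": -29,"ty": -2.4,"tz": 0,"turn": 1.57},{"grip": 0.2,"tx": -29,"ty": -2.4,"tz": 0,"turn": 1.57},{"grip": 0.2,"tx": -29,"ty": -2.4,"tz": 0,"turn": 1.57},{"grip": 0.2,"tx": -29,"ty": -2.4,"tz": 0,"turn": 1.57},{"grip": 0.2,"tx": -29,"ty": -2.4,"tz": 0,"turn": 1.57},{"grip": 0.2,"tx": -29,"ty": -2.4,"tz": 0,"turn": 1.57},{"grip": 0.2,"tx": -29,"ty": -2.4,"tz": 0,"turn": 1.57},{"grip": 0.2,"tx": -29,"ty": -2.4,"tz": 3,"turn": 1.57},{"grip": 0.2,"tx": -29,"ty": -2.4,"tz": 6.5,"turn": 1.57},{"grip": 0.2,"tx": -29,"ty": -2.4,"tz": 6.5,"turn": 1.57},{"grip": 0.2,"tx": -29,"ty": -2.4,"tz": 6.5,"turn": 1.57},{"grip": 0.2,"tx": -29,"ty": -2.4,"tz": 6.5,"turn": 1.57},{"grip": 0.2,"tx": -29,"ty": -2.4,"tz": 6.5,"turn": 1.57},{"grip": 0.2,"tx": -29,"ty": -2.4,"tz": 6.5,"turn": 1.57}]}}

```text
time: 33.5
tcp_pos: [573.0, -200.3, 151.1]
ee_rot: [-0.0, 1.0, 0.001, 0.001]
force: [-0.0, -0.1, 1.1]
grip_width: 52.2
finger_force: 0.0
```

```bash
python3 - <<'E'
from h import *
from scipy.optimize import least_squares
# rim from w9 (pose then 596.3,89.6,216 yaw 1.5708)
def camat(p,yaw):
    K=calibration('wrist'); a,b=np.cos(yaw),np.sin(yaw); T=np.eye(4); T[:3,:3]=np.array([[a,b,0],[b,-a,0],[0,0,-1]]); T[:3,3]=p
    return np.array(K['mtx']),K['k1'],T@np.array(K['mount'])
c=camat((596.8,89.6,216.4),1.57); im=cv2.imread('pics/w9.png'); g=cv2.GaussianBlur(cv2.cvtColor(im,cv2.COLOR_BGR2GRAY),(3,3),0)
pts=[]
for a in np.arange(-80,260,4):     # from centre outward: dark seal ring's middle
    d=np.array([np.cos(np.radians(a)),-np.sin(np.radians(a))]); rr=np.arange(80,115); v=np.array([g[int(156+k*d[1]),int(276+k*d[0])] for k in rr if 156+k*d[1]<248])
    if len(v)<35: continue
    idx=np.nonzero(v<45)[0]
    if 3<len(idx)<16: k=rr[idx].mean(); pts.append(p2w(c,(276+k*d[0],156+k*d[1]),108)[:2])
pts=np.array(pts); f=least_squares(lambda q:np.hypot(*(pts-q[:2]).T)-q[2],[596,123,81],loss='soft_l1'); print('ring',f.x.round(1),len(pts),np.abs(f.fun).mean().round(2))
c,im,o=look('w10.png',['lid_bar','lid'])
for k,z in (('lid_bar',47),('lid',0)):
  for at,cf in o[k]: print(k,at,cf,p2w(c,at,z).round(1))
h,s,v=cv2.split(cv2.cvtColor(im,cv2.COLOR_RGB2HSV))
print(rect(c,(h<18)&(s>150)&(v>185),65,200)); print('vq',np.percentile(v[(h<18)&(s>150)],[10,50,75,90,98]))
plan((573,-200,36,0))
E
```

```text
ring [595.6 125.   76.6] 72 0.25
lid_bar [267.4 197.7] 0.9 [ 582.7 -192.    47. ]
lid [265.8 185.4] 0.78 [ 582.  -189.2    0. ]
[(array([ 590.5, -192.5]), array([80.2, 80.2]), np.float64(-0.74), array([267., 193.]), np.int32(8598))]
vq [151. 222. 224. 225. 227.]
t 33.6 now [ 572.8 -200.2  150.8] yaw 0.001 q1,q7 [-0.58 -0.86] tilt -1.0 F [-0.3 -0.  -0.1] w 52.3 ff 0.0
-> [ 573 -200   36    0] tx 0.02 ty -0.02 tz 11.48 turn 0.001 (or -3.140) rows>=2.3
```

View pics/w10.png

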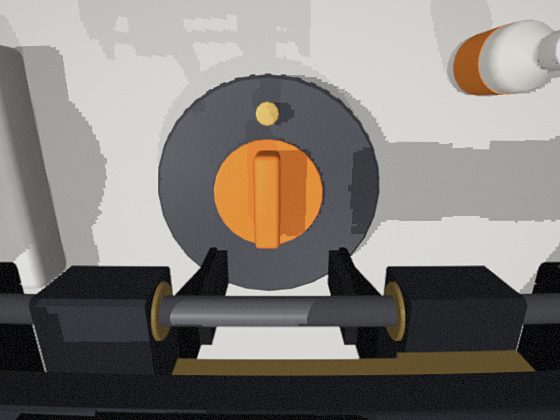

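The lid fills the view. Its bar runs from (267,152) to (267,247), with the stub at (267,113) and bottle_b at (500,60).

```bash
python3 - <<'E'
from h import *
c=cam('wrist')
for n,p,z in (('bar top',(267,157),65),('bar far',(267,247),65),('barL',(254.5,205),65),('barR',(280,205),65),('stub',(267,113),45),('disc',(268.5,182),29),('discN',(268,74),29),('discS',(268,291),29),('dL',(159,185),29),('dR',(378,185),29),('orange',(268.5,191),30)): print(n,p2w(c,p,z).round(1))
E
```

```text
bar top [ 617.9 -192.5   65. ]
bar far [ 547.4 -191.9   65. ]
barL [ 581.7 -182.8   65. ]
barR [ 581.7 -202.    65. ]
stub [ 648.3 -192.1   45. ]
disc [ 591.5 -192.5   29. ]
discN [ 677.4 -192.6   29. ]
discS [ 487.2 -191.3   29. ]
dL [588.9 -99.   29. ]
dR [ 589.1 -285.7   29. ]
orange [ 583.9 -192.4   30. ]
```

Request:
{"fn": "move_arm", "kwargs": {"series": [{"grip": 0,"tx": 0.95,"ty": -0.8,"tz": 3,"turn": 0},{"grip": 0,"tx": 0.95,"ty": -0.8,"tz": 7,"turn": 0},{"grip": 0,"tx": 0.95,"ty": -0.8,"tz": 10,"turn": 0},{"grip": 0,"tx": 0.95,"ty": -0.8,"tz": 11.3,"turn": 0},{"grip": 0,"tx": 0.95,"ty": -0.8,"tz": 11.5,"turn": 0},{"grip": -1,"tx": 0.95,"ty": -0.8,"tz": 11.5,"turn": 0},{"grip": -1,"tx": 0.95,"ty": -0.8,"tz": 11.5,"turn": 0},{"grip": -1,"tx": 0.95,"ty": -0.8,"tz": 11.5,"turn": 0},{"grip": -1,"tx": 0.95,"ty": -0.8,"tz": 11.5,"turn": 0},{"grip": -1,"tx": 0.95,"ty": -0.8,"tz": 11.5,"turn": 0},{"grip": -1,"tx": 0.95,"ty": -0.8,"tz": 11.5,"turn": 0}], "newtons": 50}}

```text
time: 34.75
tcp_pos: [582.6, -192.2, 36.4]
ee_rot: [-0.0, 1.0, 0.0, 0.001]
force: [-2.0, 1.1, 6.5]
grip_width: 19.2
finger_force: 50.0
```

```bash
python3 - <<'E'
from h import *
plan((582,-192,186,0)); print(get_state()['moment'])
E
```

```text
t 34.8 now [ 582.6 -192.2   36.4] yaw 0.001 q1,q7 [-0.51 -0.81] tilt -1.0 F [-2.   1.1  6.5] w 19.2 ff 50.0
-> [ 582 -192  186    0] tx -0.04 ty -0.02 tz -14.96 turn 0.001 (or -3.141) rows>=3.0
[ 0.20458237  0.39648424 -0.01678546]
```

Request:
{"fn": "move_arm", "kwargs": {"series": [{"grip": -1,"tx": 0,"ty": 0,"tz": -3,"turn": 0},{"grip": -1,"tx": 0,"ty": 0,"tz": -7,"turn": 0},{"grip": -1,"tx": 0,"ty": 0,"tz": -11,"turn": 0},{"grip": -1,"tx": 0,"ty": 0,"tz": -15,"turn": 0},{"grip": -1,"tx": 0.2,"ty": -3,"tz": -15,"turn": -0.12},{"grip": -1,"tx": 0.4,"ty": -6,"tz": -15,"turn": -0.24},{"grip": -1,"tx": 0.6,"ty": -9,"tz": -15,"turn": -0.36},{"grip": -1,"tx": 0.8,"ty": -12,"tz": -15,"turn": -0.48},{"grip": -1,"tx": 1,"ty": -15,"tz": -15,"turn": -0.6},{"grip": -1,"tx": 1.2,"ty": -18,"tz": -15,"turn": -0.72},{"grip": -1,"tx": 1.4,"ty": -21,"tz": -15,"turn": -0.84},{"grip": -1,"tx": 1.4,"ty": -24,"tz": -15,"turn": -0.96},{"grip": -1,"tx": 1.4,"ty": -27,"tz": -15,"turn": -1.08},{"grip": -1,"tx": 1.4,"ty": -29.5,"tz": -15,"turn": -1.2},{"grip": -1,"tx": 1.4,"ty": -31,"tz": -15,"turn": -1.32},{"grip": -1,"tx": 1.4,"ty": -31.6,"tz": -15,"turn": -1.44},{"grip": -1,"tx": 1.4,"ty": -31.6,"tz": -15,"turn": -1.57},{"grip": -1,"tx": 1.4,"ty": -31.6,"tz": -15,"turn": -1.57},{"grip": -1,"tx": 1.4,"ty": -31.6,"tz": -15,"turn": -1.57},{"grip": -1,"tx": 1.4,"ty": -31.6,"tz": -15,"turn": -1.57}]}}

```text
time: 36.75
tcp_pos: [595.8, 123.5, 185.4]
ee_rot: [-0.0, 0.708, 0.706, -0.0]
force: [-0.4, -0.2, -2.8]
grip_width: 19.5
finger_force: 50.0
```

```bash
python3 - <<'E'
from h import *
plan((596.8,124.3,136,np.pi/2)); print(get_state()['moment'])
c,im,o=look('w11.png',['lid_bar','lid'])
for k,z in (('lid_bar',197),('lid',150)):
  for at,cf in o[k]: print(k,at,cf,p2w(c,at,z).round(1))
h,s,v=cv2.split(cv2.cvtColor(im,cv2.COLOR_RGB2HSV)); 
E
```

```text
t 36.8 now [595.8 123.5 185.4] yaw 1.567 q1,q7 [-0.95 -0.03] tilt -1.0 F [-0.4 -0.2 -2.8] w 19.5 ff 50.0
-> [596.8  124.3  136.     1.57] tx 0.09 ty 0.10 tz 4.94 turn -0.004 (or 3.138) rows>=1.0
[-0.08882137  0.07373189  0.02640547]
lid_bar [279.2 277.8] 0.65 [597.3 123.  197. ]
lid [277.3 244. ] 0.64 [596.2 121.1 150. ]
```

View pics/w11.png

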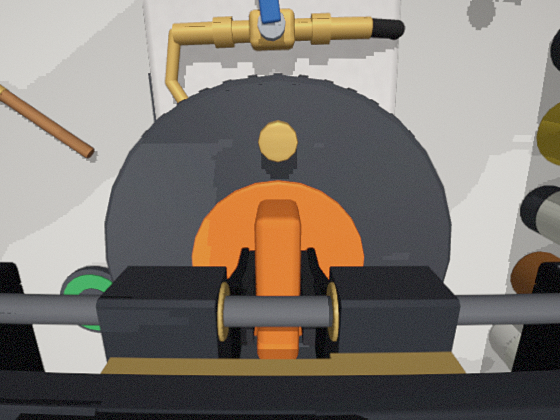

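The lid hangs level in the fingers, with the bar at (279,280) and the stub at (278,141). I'll lower it gently over the bowl.

Request:
{"fn": "move_arm", "kwargs": {"series": [{"grip": -1,"tx": 0.08,"ty": 0.1,"tz": 1,"turn": 0},{"grip": -1,"tx": 0.08,"ty": 0.1,"tz": 2,"turn": 0},{"grip": -1,"tx": 0.08,"ty": 0.1,"tz": 3,"turn": 0},{"grip": -1,"tx": 0.08,"ty": 0.1,"tz": 4,"turn": 0},{"grip": -1,"tx": 0.08,"ty": 0.1,"tz": 4.5,"turn": 0},{"grip": -1,"tx": 0.08,"ty": 0.1,"tz": 4.8,"turn": 0},{"grip": -1,"tx": 0.08,"ty": 0.1,"tz": 5,"turn": 0},{"grip": -1,"tx": 0.08,"ty": 0.1,"tz": 5,"turn": 0},{"grip": -1,"tx": 0.08,"ty": 0.1,"tz": 5,"turn": 0}]}}

```text
time: 37.8
tcp_pos: [597.1, 124.6, 135.9]
ee_rot: [0.0, 0.707, 0.707, 0.0]
force: [-0.4, 0.6, -2.3]
grip_width: 19.6
finger_force: 50.0
```

```bash
python3 -c "
from h import *
plan((596.8,124.3,128,np.pi/2)); print(get_state()['moment'])"
```

```text
t 37.8 now [597.1 124.6 135.9] yaw 1.571 q1,q7 [-0.93  0.  ] tilt -1.0 F [-0.4  0.6 -2.3] w 19.6 ff 50.0
-> [596.8  124.3  128.     1.57] tx -0.03 ty -0.03 tz 0.79 turn -0.000 (or 3.142) rows>=0.2
[-0.10599967  0.0787569   0.00167533]
```

Request:
{"fn": "move_arm", "kwargs": {"series": [{"grip": -1,"tx": 0,"ty": 0,"tz": 0.1,"turn": 0},{"grip": -1,"tx": 0,"ty": 0,"tz": 0.2,"turn": 0},{"grip": -1,"tx": 0,"ty": 0,"tz": 0.3,"turn": 0},{"grip": -1,"tx": 0,"ty": 0,"tz": 0.4,"turn": 0},{"grip": -1,"tx": 0,"ty": 0,"tz": 0.5,"turn": 0},{"grip": -1,"tx": 0,"ty": 0,"tz": 0.6,"turn": 0},{"grip": -1,"tx": 0,"ty": 0,"tz": 0.6,"turn": 0}]}}

```text
time: 38.5
tcp_pos: [596.9, 124.5, 129.6]
ee_rot: [-0.0, 0.707, 0.707, 0.0]
force: [-1.1, 0.4, -1.6]
grip_width: 19.8
finger_force: 50.0
```

Request:
{"fn": "move_arm", "kwargs": {"series": [{"grip": -1,"tx": 0,"ty": 0,"tz": 0.1,"turn": 0},{"grip": -1,"tx": 0,"ty": 0,"tz": 0.2,"turn": 0},{"grip": -1,"tx": 0,"ty": 0,"tz": 0.2,"turn": 0},{"grip": -1,"tx": 0,"ty": 0,"tz": 0.2,"turn": 0}]}}

```text
time: 38.9
tcp_pos: [597.3, 124.4, 128.7]
ee_rot: [0.0, 0.707, 0.707, 0.001]
force: [-3.6, -1.8, 8.2]
grip_width: 19.4
finger_force: 50.0
```

The lid is on the thread tops, with about 11 N of contact. I'll loosen the fingers a little so it can climb and drop freely, then turn it backward while tracking its height from the stub.

```bash
cat > lid.py <<'E'
from h import *
from scipy.optimize import least_squares
import sys
def lidz(name):
    plan(); p,M=pose(); yaw=yawof(M)
    c,im,_=look(name)
    h,s,v=cv2.split(cv2.cvtColor(im,cv2.COLOR_RGB2HSV))
    m=((h>15)&(h<30)&(s>90)&(v>120)).astype(np.uint8); m[:60]=0; m[250:]=0
    n,l,st,ce=cv2.connectedComponentsWithStats(m)
    ax=np.array([597,124.4])
    res=[]
    for i in range(1,n):
        if not 500<st[i,4]<3000: continue
        f=least_squares(lambda q:w2p(c,[ax[0]+66*np.cos(q[1]),ax[1]+66*np.sin(q[1]),q[0]+45])-ce[i],[90,yaw%(2*np.pi)])
        print('stub px',ce[i].round(1),'area',st[i,4],'lid z-105: %.1f'%(f.x[0]-105),'lid yaw %.3f'%f.x[1],'cost %.2f'%f.cost)
lidz(sys.argv[1])
E
python3 lid.py l1.png
```

```text
t 38.9 now [597.3 124.4 128.7] yaw 1.57 q1,q7 [-0.92  0.01] tilt -1.0 F [-3.6 -1.8  8.2] w 19.4 ff 50.0
stub px [150.1  87. ] area 865 lid z-105: -34.3 lid yaw 2.177 cost 3952.64
stub px [277.3 140.7] area 1271 lid z-105: -8.3 lid yaw 1.558 cost 0.00
```

Request:
{"fn": "move_arm", "kwargs": {"series": [{"grip": -0.5,"tx": 0,"ty": 0,"tz": 0,"turn": 0},{"grip": -0.5,"tx": 0,"ty": 0,"tz": 0,"turn": 0},{"grip": -0.5,"tx": 0,"ty": 0,"tz": -0.1,"turn": -0.08},{"grip": -0.5,"tx": 0,"ty": 0,"tz": -0.1,"turn": -0.16},{"grip": -0.5,"tx": 0,"ty": 0,"tz": -0.1,"turn": -0.24},{"grip": -0.5,"tx": 0,"ty": 0,"tz": -0.1,"turn": -0.24}]}}

```text
time: 39.55
tcp_pos: [596.7, 124.8, 128.3]
ee_rot: [-0.0, 0.617, 0.787, -0.0]
force: [-1.2, 0.8, -0.6]
grip_width: 21.8
finger_force: 0.4
```

```bash
python3 lid.py l2.png
```

```text
t 39.5 now [596.7 124.8 128.3] yaw 1.812 q1,q7 [-0.89  0.22] tilt -1.0 F [-1.2  0.8 -0.6] w 21.8 ff 0.4
stub px [191.6  76.7] area 550 lid z-105: -179.5 lid yaw 2.432 cost 2705.56
stub px [289.3 139.8] area 1150 lid z-105: -18.5 lid yaw 1.724 cost 0.00
```

```bash
cat > lid.py <<'E'
from h import *
from scipy.optimize import least_squares
import sys
def fit(c,im,ax0):
    h,s,v=cv2.split(cv2.cvtColor(im,cv2.COLOR_RGB2HSV))
    m=(((h<17)&(s>150)&(v>60))).astype(np.uint8)
    n,l,st,ce=cv2.connectedComponentsWithStats(m)
    best=max(range(1,n),key=lambda i:st[i,4]); m=l==best
    pts=[]
    for x in range(165,395):
        ys=np.nonzero(m[:250,x])[0]
        if len(ys): pts.append((x,ys[0]-.5))
    for y in range(200,250):
        xs=np.nonzero(m[y])[0]
        if len(xs): pts+= [(xs[0]-.5,y),(xs[-1]+.5,y)]
    pts=np.array(pts,float)
    def res(q):
        w=np.array([p2w(c,p,q[2])[:2] for p in pts]); return np.hypot(*(w-q[:2]).T)-40
    f=least_squares(res,[ax0[0],ax0[1],125],loss='soft_l1',f_scale=.5)
    return f.x,np.median(np.abs(f.fun)),len(pts)
def camat(p,yaw):
    K=calibration('wrist'); a,b=np.cos(yaw),np.sin(yaw); T=np.eye(4); T[:3,:3]=np.array([[a,b,0],[b,-a,0],[0,0,-1]]); T[:3,3]=p
    return np.array(K['mtx']),K['k1'],T@np.array(K['mount'])
if __name__=='__main__':
    plan(); p,M=pose(); c,im,_=look(sys.argv[1])
    x,e,n=fit(c,im,p[:2]); print('disc centre',x[:2].round(1),'z rel rim %.1f'%(x[2]-105-29-OFF if (OFF:=float(sys.argv[2])) is not None else 0),'err %.2f'%e,n)
E
python3 - <<'E'
from lid import *
rd=lambda n: cv2.cvtColor(cv2.imread('pics/'+n),cv2.COLOR_BGR2RGB)
for n,p,y in (('w10.png',(572.8,-200.2,150.8),0.001),('w11.png',(595.8,123.5,185.4),1.567),('l1.png',(597.3,124.4,128.7),1.57),('l2.png',(596.7,124.8,128.3),1.812)):
    x,e,k=fit(camat(p,y),rd(n),p[:2]); print(n,x.round(1),round(e,2),k, 'above TCP %.1f'%(x[2]-p[2]),'rel rim %.1f'%(x[2]-134))
E
```

```text
w10.png [ 590.4 -193.7   68.6] 0.16 205 above TCP -82.2 rel rim -65.4
w11.png [596.5 132.7 202. ] 0.11 270 above TCP 16.6 rel rim 68.0
l1.png [597.9 133.7 145.5] 0.11 270 above TCP 16.8 rel rim 11.5
l2.png [595.  133.9 138.1] 0.12 264 above TCP 9.8 rel rim 4.1
```

```bash
sed -i 's/-40$/-46.5/; s/).T)-40/).T)-46.5/' lid.py; python3 - <<'E'
from lid import *
rd=lambda n: cv2.cvtColor(cv2.imread('pics/'+n),cv2.COLOR_BGR2RGB)
for n,p,y in (('w10.png',(572.8,-200.2,150.8),0.001),('w11.png',(595.8,123.5,185.4),1.567),('l1.png',(597.3,124.4,128.7),1.57),('l2.png',(596.7,124.8,128.3),1.812)):
    x,e,k=fit(camat(p,y),rd(n),p[:2]); print(n,x.round(1),round(e,2),k,'rel rim %.1f'%(x[2]-134))
E
python3 lid.py l3.png 0
```

```text
w10.png [ 654.4 -154.4  313.5] 0.0 205 rel rim 179.5
w11.png [596.4 121.1 178.2] 0.12 270 rel rim 44.2
l1.png [597.9 122.1 121.7] 0.13 270 rel rim -12.3
l2.png [597.7 122.5 113.2] 0.13 264 rel rim -20.8
t 39.6 now [596.7 124.8 128.3] yaw 1.809 q1,q7 [-0.89  0.22] tilt -1.0 F [-0.1  0.2  0.2] w 21.8 ff 0.5
disc centre [597.6 122.5] z rel rim -20.7 err 0.14 265
```

View pics/l3.png

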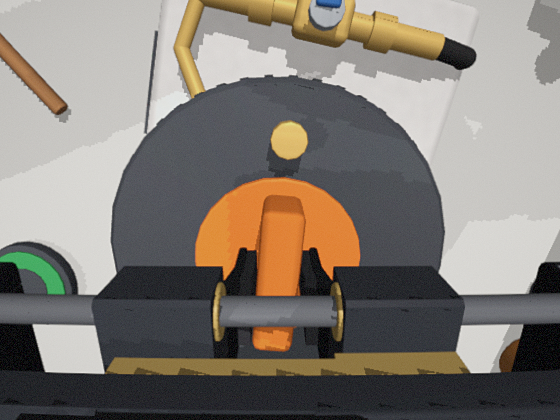

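The lid reads 20.7 mm below the rim, level and centred, so it has dropped 8.5 mm into the thread start. The stub is at (289,140). Now I'll turn it forward.

Request:
{"fn": "move_arm", "kwargs": {"series": [{"grip": -0.5,"tx": 0,"ty": 0,"tz": 0.2,"turn": 0.08},{"grip": -0.5,"tx": 0,"ty": 0,"tz": 0.4,"turn": 0.16},{"grip": -0.5,"tx": 0,"ty": 0,"tz": 0.5,"turn": 0.24},{"grip": -0.5,"tx": 0,"ty": 0,"tz": 0.5,"turn": 0.32},{"grip": -0.5,"tx": 0,"ty": 0,"tz": 0.5,"turn": 0.4},{"grip": -0.5,"tx": 0,"ty": 0,"tz": 0.5,"turn": 0.48},{"grip": -0.5,"tx": 0,"ty": 0,"tz": 0.5,"turn": 0.56},{"grip": -0.5,"tx": 0,"ty": 0,"tz": 0.5,"turn": 0.64},{"grip": -0.5,"tx": 0,"ty": 0,"tz": 0.5,"turn": 0.7},{"grip": -0.5,"tx": 0,"ty": 0,"tz": 0.5,"turn": 0.7}]}}

```text
time: 40.65
tcp_pos: [597.1, 124.6, 123.9]
ee_rot: [0.0, 0.85, 0.526, 0.0]
force: [-1.2, 0.2, 3.0]
grip_width: 22.1
finger_force: 3.5
```

```bash
python3 lid.py l4.png 0; python3 -c "
from h import *
print(get_state()['moment'])"
```

```text
t 40.6 now [597.1 124.6 123.9] yaw 1.108 q1,q7 [-0.99 -0.41] tilt -1.0 F [-1.2  0.2  3. ] w 22.1 ff 3.5
disc centre [597.  123.1] z rel rim -20.7 err 0.12 268
[-0.16232656  0.33344602  0.06171622]
```

Request:
{"fn": "move_arm", "kwargs": {"series": [{"grip": -0.5,"tx": 0,"ty": 0,"tz": 0,"turn": 0.08},{"grip": -0.5,"tx": 0,"ty": 0,"tz": 0,"turn": 0.16},{"grip": -0.5,"tx": 0,"ty": 0,"tz": 0,"turn": 0.24},{"grip": -0.5,"tx": 0,"ty": 0,"tz": 0,"turn": 0.32},{"grip": -0.5,"tx": 0,"ty": 0,"tz": 0,"turn": 0.4},{"grip": -0.5,"tx": 0,"ty": 0,"tz": 0,"turn": 0.4}]}}

```text
time: 41.3
tcp_pos: [596.8, 124.8, 123.4]
ee_rot: [0.0, 0.938, 0.348, -0.0]
force: [-1.2, 0.1, 0.7]
grip_width: 22.1
finger_force: 3.9
```

```bash
python3 lid.py l5.png 0; python3 -c "
from h import *
print(get_state()['moment'])"
```

```text
t 41.3 now [596.8 124.8 123.4] yaw 0.711 q1,q7 [-1.04 -0.76] tilt -1.0 F [-1.2  0.1  0.7] w 22.1 ff 3.9
disc centre [596.3 123.7] z rel rim -21.2 err 0.13 268
[0.01084061 0.26131361 0.04783683]
```

Request:
{"fn": "move_arm", "kwargs": {"series": [{"grip": -0.5,"tx": 0,"ty": 0,"tz": 0,"turn": 0.08},{"grip": -0.5,"tx": 0,"ty": 0,"tz": 0,"turn": 0.16},{"grip": -0.5,"tx": 0,"ty": 0,"tz": 0,"turn": 0.24},{"grip": -0.5,"tx": 0,"ty": 0,"tz": 0,"turn": 0.24}]}}

```text
time: 41.75
tcp_pos: [596.2, 124.8, 122.7]
ee_rot: [0.0, 0.972, 0.234, -0.001]
force: [-1.2, 1.1, -6.5]
grip_width: 21.8
finger_force: 10.3
```

```bash
python3 lid.py l6.png 0; python3 -c "
from h import *
print(get_state()['moment'])"
```

```text
t 41.8 now [596.2 124.8 122.7] yaw 0.473 q1,q7 [-1.07 -0.96] tilt -1.0 F [-1.2  1.1 -6.5] w 21.8 ff 10.3
disc centre [595.6 124.1] z rel rim -22.0 err 0.12 268
[0.00588579 0.23136657 0.29377887]
```

Request:
{"fn": "move_arm", "kwargs": {"series": [{"grip": -0.5,"tx": 0,"ty": 0,"tz": 0,"turn": 0.06},{"grip": -0.5,"tx": 0,"ty": 0,"tz": 0,"turn": 0.12},{"grip": -0.5,"tx": 0,"ty": 0,"tz": 0,"turn": 0.16},{"grip": -0.5,"tx": 0,"ty": 0,"tz": 0,"turn": 0.16}]}}

```text
time: 42.2
tcp_pos: [595.9, 124.8, 122.4]
ee_rot: [0.0, 0.988, 0.156, -0.001]
force: [-0.9, 0.4, -13.7]
grip_width: 22.1
finger_force: 20.5
```

```bash
python3 lid.py l7.png 0; python3 -c "
from h import *
print(get_state()['moment'])"
```

```text
t 42.2 now [595.9 124.8 122.4] yaw 0.314 q1,q7 [-1.08 -1.1 ] tilt -1.0 F [ -0.9   0.4 -13.7] w 22.1 ff 20.5
disc centre [595.3 124.3] z rel rim -22.2 err 0.12 268
[-0.04749277  0.19677857  0.71199766]
```

Request:
{"fn": "move_arm", "kwargs": {"series": [{"grip": -0.5,"tx": 0,"ty": 0,"tz": 0.1,"turn": 0},{"grip": -0.5,"tx": 0,"ty": 0,"tz": 0.2,"turn": 0.03},{"grip": -0.5,"tx": 0,"ty": 0,"tz": 0.25,"turn": 0.06},{"grip": -0.5,"tx": 0,"ty": 0,"tz": 0.3,"turn": 0.1},{"grip": -0.5,"tx": 0,"ty": 0,"tz": 0.3,"turn": 0.1}]}}

```text
time: 42.75
tcp_pos: [597.4, 124.3, 121.5]
ee_rot: [-0.0, 0.995, 0.104, 0.001]
force: [-4.0, -0.1, 5.3]
grip_width: 21.8
finger_force: 10.9
```

```bash
python3 lid.py l8.png 0; python3 -c "
from h import *
print(get_state()['moment'])"
```

```text
t 42.8 now [597.4 124.3 121.5] yaw 0.209 q1,q7 [-1.09 -1.19] tilt -1.0 F [-4.  -0.1  5.3] w 21.8 ff 10.9
disc centre [596.6 123.9] z rel rim -23.1 err 0.11 268
[-0.28308545  1.13811238  0.18840922]
```

Request:
{"fn": "move_arm", "kwargs": {"series": [{"grip": -0.5,"tx": 0,"ty": 0,"tz": 0,"turn": 0.05},{"grip": -0.5,"tx": 0,"ty": 0,"tz": 0.05,"turn": 0.1},{"grip": -0.5,"tx": 0,"ty": 0,"tz": 0.05,"turn": 0.15},{"grip": -0.5,"tx": 0,"ty": 0,"tz": 0.05,"turn": 0.15}]}}

```text
time: 43.2
tcp_pos: [597.4, 124.3, 120.9]
ee_rot: [-0.0, 1.0, 0.03, 0.001]
force: [-4.7, -0.6, 5.8]
grip_width: 22.0
finger_force: 11.2
```

```bash
python3 lid.py l9.png 0; python3 -c "
from h import *
print(get_state()['moment'])"
```

```text
t 43.2 now [597.4 124.3 120.9] yaw 0.059 q1,q7 [-1.11 -1.32] tilt -1.0 F [-4.7 -0.6  5.8] w 22.0 ff 11.2
disc centre [596.6 124.2] z rel rim -23.8 err 0.12 268
[-0.19787029  1.16491052  0.27068967]
```

Request:
{"fn": "move_arm", "kwargs": {"series": [{"grip": -0.5,"tx": 0,"ty": 0,"tz": 0.05,"turn": 0.04},{"grip": -0.5,"tx": 0,"ty": 0,"tz": 0.05,"turn": 0.08},{"grip": -0.5,"tx": 0,"ty": 0,"tz": 0.05,"turn": 0.1},{"grip": -0.5,"tx": 0,"ty": 0,"tz": 0.05,"turn": 0.1}]}}

```text
time: 43.65
tcp_pos: [597.4, 124.6, 120.6]
ee_rot: [-0.0, 1.0, -0.019, 0.001]
force: [-5.3, -0.6, 7.9]
grip_width: 22.4
finger_force: 21.3
```

```bash
python3 lid.py l10.png 0; python3 -c "
from h import *
print(get_state()['moment'])"
```

```text
t 43.6 now [597.4 124.6 120.6] yaw -0.039 q1,q7 [-1.12 -1.41] tilt -1.0 F [-5.3 -0.6  7.9] w 22.4 ff 21.3
disc centre [596.6 124.7] z rel rim -24.0 err 0.12 268
[-0.1038701   1.45999035  0.66066497]
```

Request:
{"fn": "move_arm", "kwargs": {"series": [{"grip": -0.5,"tx": 0,"ty": 0,"tz": 0,"turn": 0.03},{"grip": -0.5,"tx": 0,"ty": 0,"tz": 0,"turn": 0.06},{"grip": -0.5,"tx": 0,"ty": 0,"tz": 0,"turn": 0.06}]}}

```text
time: 44.0
tcp_pos: [597.6, 124.7, 120.7]
ee_rot: [-0.0, 0.999, -0.049, 0.001]
force: [-4.2, -0.6, 7.0]
grip_width: 22.3
finger_force: 45.7
```

```bash
python3 lid.py l11.png 0; python3 -c "
from h import *
print(get_state()['moment'])
for n in ('l9','l10','l11'):
    h,s,v=cv2.split(cv2.cvtColor(cv2.imread('pics/'+n+'.png'),cv2.COLOR_BGR2HSV))
    m=((h>15)&(h<30)&(s>90)&(v>120)).astype(np.uint8); m[:90]=0; m[190:]=0; m[:,:200]=0; m[:,350:]=0
    q=cv2.moments(m,True); print(n,q['m10']/q['m00'],q['m01']/q['m00'],q['m00'])
"
```

```text
t 44.0 now [597.6 124.7 120.7] yaw -0.098 q1,q7 [-1.12 -1.46] tilt -1.0 F [-4.2 -0.6  7. ] w 22.3 ff 45.7
disc centre [596.3 124.8] z rel rim -24.3 err 0.12 268
[-0.1779985   1.14424636  1.45673503]
l9 257.88573883161513 140.51288659793815 1164.0
l10 254.56206896551726 141.07155172413792 1160.0
l11 247.27430555555554 143.47309027777777 1152.0
```

The moment has jumped to 1.46 N m while the lid stopped following, and it reads 24.3 mm below the rim, so it is home against its stop. I'll back off, let go and go to the valve.

Request:
{"fn": "move_arm", "kwargs": {"series": [{"grip": -0.5,"tx": 0,"ty": 0,"tz": 0,"turn": -0.1},{"grip": -0.3,"tx": 0,"ty": 0,"tz": 0,"turn": -0.1},{"grip": -0.1,"tx": 0,"ty": 0,"tz": 0,"turn": -0.1},{"grip": -0.1,"tx": 0,"ty": 0,"tz": -1,"turn": -0.1},{"grip": -0.1,"tx": 0,"ty": 0,"tz": -4,"turn": -0.1},{"grip": -0.1,"tx": 0,"ty": 0,"tz": -8,"turn": -0.1},{"grip": -1,"tx": 0.2,"ty": -4,"tz": -9.5,"turn": -0.1},{"grip": -1,"tx": 0.3,"ty": -9,"tz": -9.5,"turn": -0.1},{"grip": -1,"tx": 0.4,"ty": -14,"tz": -9.5,"turn": -0.1},{"grip": -1,"tx": 0.4,"ty": -18.8,"tz": -9.5,"turn": -0.1},{"grip": -1,"tx": 0.4,"ty": -18.8,"tz": -9.5,"turn": -0.1},{"grip": -1,"tx": 0.4,"ty": -18.8,"tz": -9.5,"turn": -0.1},{"grip": -1,"tx": 0.4,"ty": -18.8,"tz": -9.5,"turn": -0.1}], "newtons": 15}}

```text
time: 45.35
tcp_pos: [619.8, 309.7, 215.2]
ee_rot: [0.0, 1.0, -0.001, 0.0]
force: [0.1, 0.0, -0.3]
grip_width: 0.7
finger_force: 0.0
```

```bash
cat > v.py <<'E'
from h import *
import sys
c,im,o=look(sys.argv[1],['valve_axis','valve_grip','lid_bar','lid'])
for k,z in (('valve_axis',86),('valve_grip',86),('lid_bar',127.6),('lid',80.6)):
  for at,cf in o[k]: print(k,at,cf,p2w(c,at,z).round(1))
h,s,v=cv2.split(cv2.cvtColor(im,cv2.COLOR_RGB2HSV))
print('blue',rect(c,(h>95)&(h<130)&(s>120)&(v>50),92,300))
plan((618,311,83,0))
E
python3 v.py v1.png
```

```text
valve_axis [335.8 228.6] 0.96 [593.7 257.   86. ]
valve_axis [512.7 347.4] 0.56 [460.   63.2  86. ]
valve_grip [270.  240.3] 0.84 [582.5 316.7  86. ]
lid [474.8 221.1] 0.8 [598.6 126.4  80.6]
blue [(array([589.1, 297.1]), array([72.9, 16.9]), np.float64(-1.437), array([290., 236.]), np.int32(1308))]
t 45.6 now [619.6 310.4 214.9] yaw -0.001 q1,q7 [-1.2  -1.68] tilt -1.0 F [ 0.9  0.1 -0. ] w 0.8 ff 0.0
-> [618 311  83   0] tx -0.17 ty -0.05 tz 13.19 turn -0.001 (or 3.141) rows>=2.6
```

View pics/v1.png

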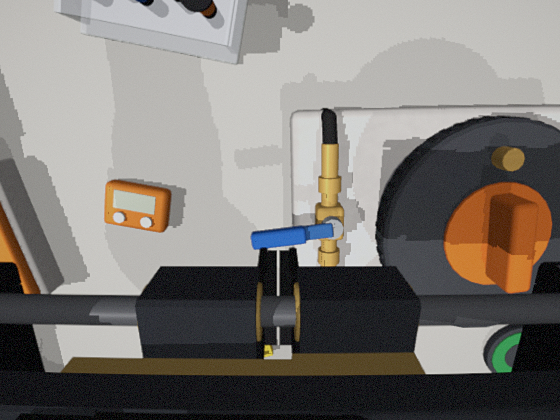

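The blue handle runs from (330,230) to (253,241), the lid stands on the pot, and the timer at (138,205) is well clear. I'll push the handle round from its +x side.

Request:
{"fn": "move_arm", "kwargs": {"series": [{"grip": -1,"tx": -0.1,"ty": -0.1,"tz": 5,"turn": 0},{"grip": -1,"tx": -0.1,"ty": -0.1,"tz": 9,"turn": 0},{"grip": -1,"tx": -0.1,"ty": -0.1,"tz": 12,"turn": 0},{"grip": -1,"tx": -0.1,"ty": -0.1,"tz": 13.1,"turn": 0},{"grip": -1,"tx": -0.1,"ty": -0.1,"tz": 13.1,"turn": 0},{"grip": -1,"tx": -1,"ty": -0.3,"tz": 13.1,"turn": 0},{"grip": -1,"tx": -1.8,"ty": -0.4,"tz": 13.1,"turn": 0},{"grip": -1,"tx": -2.6,"ty": -0.4,"tz": 13.1,"turn": 0},{"grip": -1,"tx": -3.3,"ty": -0.3,"tz": 13.1,"turn": 0},{"grip": -1,"tx": -4,"ty": -0.2,"tz": 13.1,"turn": 0},{"grip": -1,"tx": -4.6,"ty": -0.1,"tz": 13.1,"turn": 0},{"grip": -1,"tx": -5.3,"ty": 0.2,"tz": 13.1,"turn": 0},{"grip": -1,"tx": -6,"ty": 0.6,"tz": 13.1,"turn": 0},{"grip": -1,"tx": -6.6,"ty": 1,"tz": 13.1,"turn": 0},{"grip": -1,"tx": -7.1,"ty": 1.6,"tz": 13.1,"turn": 0},{"grip": -1,"tx": -7.5,"ty": 2.2,"tz": 13.1,"turn": 0},{"grip": -1,"tx": -7.8,"ty": 2.8,"tz": 13.1,"turn": 0},{"grip": -1,"tx": -7.8,"ty": 2.8,"tz": 13.1,"turn": 0}]}}

```text
time: 47.4
tcp_pos: [540.8, 282.1, 83.5]
ee_rot: [0.0, 1.0, -0.0, -0.001]
force: [0.2, -0.6, 0.6]
grip_width: 0.6
finger_force: 0.0
```

```bash
python3 v.py v2.png
```

```text
valve_axis [324.6 170.1] 0.96 [592.9 259.9  86. ]
valve_grip [324.3 171.2] 0.55 [592.3 260.   86. ]
lid_bar [ 23.4 149.2] 0.26 [608.5 371.4 127.6]
blue [(array([569.4, 261.8]), array([48.3, 16. ]), np.float64(-0.096), array([319., 221.]), np.int32(2840))]
t 47.6 now [541.4 283.2  83.4] yaw 0.001 q1,q7 [-1.37 -1.61] tilt -1.0 F [ 0.8  0.8 -1. ] w 0.9 ff 0.0
-> [618 311  83   0] tx 7.66 ty -2.77 tz 0.04 turn 0.001 (or -3.141) rows>=1.6
```

View pics/v2.png

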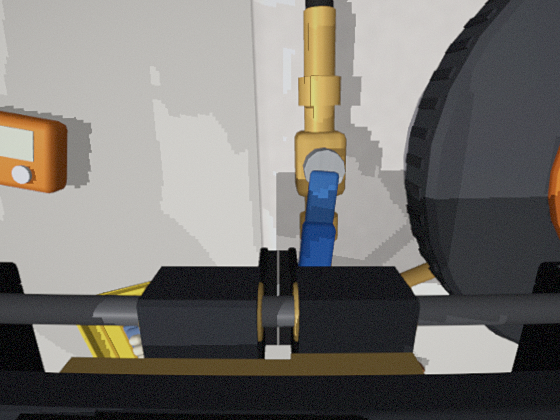

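The handle is nearly along the line, running from (324,170) to (315,265), at about 1.47 rad. It needs a little more.

Request:
{"fn": "move_arm", "kwargs": {"series": [{"grip": -1,"tx": 0,"ty": 0.2,"tz": 0,"turn": 0},{"grip": -1,"tx": 0,"ty": 0.4,"tz": 0,"turn": 0},{"grip": -1,"tx": 0,"ty": 0.6,"tz": 0,"turn": 0},{"grip": -1,"tx": 0,"ty": 0.7,"tz": 0,"turn": 0},{"grip": -1,"tx": 0,"ty": 0.7,"tz": 0,"turn": 0}]}}

```text
time: 48.15
tcp_pos: [541.3, 276.3, 83.5]
ee_rot: [-0.0, 1.0, 0.0, -0.0]
force: [-2.1, 1.7, -1.4]
grip_width: 0.9
finger_force: 0.8
```

```bash
python3 v.py v3.png
```

```text
valve_axis [316.7 169.9] 0.85 [593.4 257.9  86. ]
valve_grip [313.8 171.6] 0.45 [592.6 259.2  86. ]
blue [(array([569.9, 259.8]), array([47.2, 15.4]), np.float64(0.012), array([312., 221.]), np.int32(2741))]
t 48.4 now [541.5 276.2  83.5] yaw 0.001 q1,q7 [-1.37 -1.6 ] tilt -1.0 F [-1.   2.1 -0.9] w 0.2 ff 0.8
-> [618 311  83   0] tx 7.65 ty -3.47 tz 0.05 turn 0.001 (or -3.141) rows>=1.7
```

Request:
{"fn": "move_arm", "kwargs": {"series": [{"grip": -1,"tx": 0,"ty": -1,"tz": 0,"turn": 0},{"grip": -1,"tx": 0,"ty": -2.5,"tz": 0,"turn": 0},{"grip": -1,"tx": 0,"ty": -3,"tz": -4,"turn": 0},{"grip": -1,"tx": 0,"ty": -3,"tz": -9,"turn": 0},{"grip": -1,"tx": 2,"ty": 0,"tz": -14,"turn": 0},{"grip": -1,"tx": 4,"ty": 2,"tz": -17,"turn": 0},{"grip": -1,"tx": 4,"ty": 2,"tz": -17,"turn": 0},{"grip": -1,"tx": 4,"ty": 2,"tz": -17,"turn": 0},{"grip": -1,"tx": 4,"ty": 2,"tz": -17,"turn": 0}]}}

```text
time: 49.3
tcp_pos: [580.7, 258.0, 252.2]
ee_rot: [0.0, 1.0, 0.001, -0.001]
force: [-1.1, 0.6, 0.3]
grip_width: 0.4
finger_force: 0.0
```

```bash
python3 v.py v4.png; python3 - <<'E'
from h import *
save('top9.png',capture('top')); t=cam('top')
for k in ('cured','model1','lid'):
  for d in nets.spot_point('top',k)[:3]: print(k,np.round(d['at']),round(d['confidence'],2),p2w(t,d['at'],4).round(0))
E
```

```text
valve_axis [275.8 178. ] 0.78 [593.2 259.7  86. ]
valve_grip [275.2 236.8] 0.89 [531.6 260.3  86. ]
lid_bar [431.7 184.3] 0.58 [597.  124.9 127.6]
lid_bar [413.  175.6] 0.33 [604.5 142.1 127.6]
blue [(array([556., 259.]), array([73.2, 14.7]), np.float64(0.022), array([276., 216.]), np.int32(986))]
t 49.5 now [580.9 257.1 252.7] yaw 0.002 q1,q7 [-1.29 -1.64] tilt -1.0 F [-0.1 -0.3 -0.2] w 0.6 ff 0.0
-> [618 311  83   0] tx 3.74 ty -5.39 tz 16.96 turn 0.002 (or -3.140) rows>=3.6
lid [240. 190.] 0.74 [603. 136.   4.]
lid [444. 311.] 0.6 [ 244. -459.    4.]
lid [241. 182.] 0.6 [629. 134.   4.]
```

View pics/v4.png

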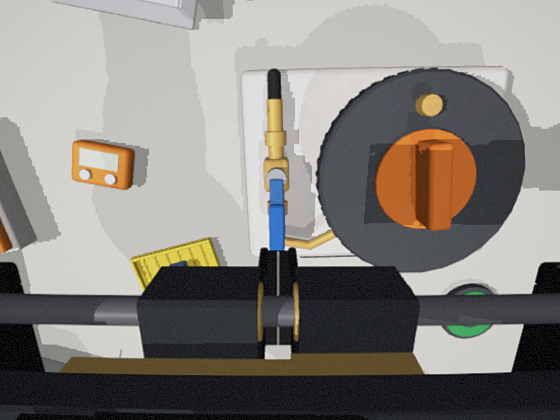

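The handle at (276,215) lies along the brass line, and the lid is level on the pot with its bar at (432,185). The cured model is still on the tray at (180,265), and nothing is held.

```bash
python3 -c "
from plant import hand_in
print(hand_in())"
```

```text
the job is handed in; nothing more can be done
None
```

The job is handed in (no verdict came back): at my last checks the cured model was on the tray, all four models were in the bowl, the lid was screwed home against its stop, the valve was open and nothing was held.

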